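Load the medal press for the next strike

TASK

Get the medal press ready to strike: push its red mushroom stop button in so that it latches, pull the tray fully out by its handle, and build the stack on the lower die that sits on it: the thin reddish or brassy medal blank as wide as the die's face, then the upper die of that same width, then every backing disc that lies on the bench, all flat and centred. Leave the blank and upper die of the other width on the bench. With the stop still in, slide the tray fully home under the ram again, and only then twist the stop button clockwise to let it pop out again.

Things in the scene. Friction and masses are not known exactly. Their poses are not given: they have to be found in the camera images.
- press: Green four-column bench press, 330 x 240 mm, 360 mm tall, fixed, its place and yaw differ each time. Origin: bench level, under the ram's axis; its y axis points the way the tray slides home. Columns: 28 mm bars 137 mm to either side in x, 85 mm in y. The ram's face is 184 mm above the bench; the crosshead (330 mm in x, 210 mm in y) begins at 220 mm.
- tray (a joint): Steel slide-out tray of the press: 0 = fully home under the ram (as at the start), grows as it is pulled out along the press's -y axis, 0.22 m = fully out. Friction about 3 N; stays where it is left. 200 mm wide, 12 mm thick, its top face 54 mm above the bench, from 205 mm before the seat (handle end) to 100 mm behind it, raised edges 8 mm high.
- seat (a point): Point on the tray's top face, in the middle of the die's place (axes parallel to the press's; moves with the tray). The die sits here between four small blocks 8 mm high.
- tray_handle (a point): Middle of the handle bar of the tray: a dark steel bow; its level bar is 12 mm thick, 84 mm long across the sliding direction, 46 mm above the tray's top face and 180 mm before the seat. Can be pinched from above with the fingers closing along the sliding direction.
- stop (a joint): Red mushroom stop button on its yellow station: how far it is pushed in, 0 = out, 0.006 m = in. Needs about 4 N; past the middle it snaps in and stays latched (from 0.0045 m up it counts as in), until it is twisted clockwise.
- stop_twist (a joint): Clockwise turn (seen from above) of the mushroom head, 0 to 0.9 rad, springs back to 0 when released. Twisting the latched head lifts it by a cam; from about 0.6 rad it pops out. It may be held back by the grip until it is released.
- stop_top (a point): Centre of the top of the mushroom head. The head is round, 40 mm across, 22 mm high, its axis vertical, and its top is 100 mm above the bench when out; the flat top of the yellow 76 mm square station is 40 mm below the head's top. Fixed station, in a different place each time.
- station: The yellow box of the stop button, 76 x 76 x 60 mm, fixed. Origin: centre of its underside.
- die_wide: Wide lower die, turned steel: flange 90 mm across and 12 mm high, above it a round face 66 mm across; 30 mm high in all. Origin: centre of its underside. Either this or the narrow one sits on the tray; the other is absent. Stays on the tray.
- die_narrow: Narrow lower die: the same flange (90 mm x 12 mm), but its face is 52 mm across; 30 mm high in all. Origin: centre of its underside. Absent when the wide one is fitted.
- blank_wide: Medal blank, plain copper-alloy disc (reddish to brassy) 66 mm across, 8 mm thick, about 0.24 kg. Origin: its centre, at half height, z axis along its axis. Top and bottom of all the discs are alike.
- blank_narrow: Medal blank, plain copper-alloy disc (reddish to brassy) 52 mm across, 8 mm thick, about 0.15 kg. Origin: its centre, at half height.
- upper_wide: Wide upper die, dark steel cylinder 66 mm across, 24 mm high, a bright line round its middle, about 0.64 kg. Origin: its centre, at half height.
- upper_narrow: Narrow upper die, dark steel cylinder 52 mm across, 24 mm high, about 0.4 kg. Origin: its centre, at half height.
- back1: Backing disc, bright steel, 60 mm across, 14 mm thick, a small dark centre mark on both faces, about 0.31 kg. Origin: its centre, at half height. One to three of them are there, in any order on top of the stack; absent ones are None.
- back2: Backing disc like back1 (60 mm across, 14 mm thick), may be absent.
- back3: Backing disc like back1 (60 mm across, 14 mm thick), may be absent.
- hammer: Bystander: hammer, about 220 mm long, lying at the far edge of the bench, roughly along y. Origin under the head, at bench level; the head is 78 mm long along its y axis, 28 mm high, the 22 mm thick handle runs 205 mm along its -x axis. Leave alone.
- flux: Bystander: amber jar with a white cap, 64 mm across, 70 mm high, near the robot's base. Origin: centre of its underside. Leave alone.
Not all that is in view belongs to the job. What is shaped like the blank_narrow but purple or white is not meant. Leave any white look-alike of the upper_narrow alone.

How it is judged:
By the outcome, as a careful person would: the job done as asked, in the order asked, and still so for the second after the job is handed in, with the robot touching nothing.
Of die_wide, die_narrow only 1 to 1 are there at a start; the rules pass over those that are not, and their reading is None.
Of back1, back2, back3 only 1 to 3 are there at a start; the rules pass over those that are not, and their reading is None.
At some moment in a run one of back1, back2, back3 may be knocked a few centimetres aside while the robot is not near it.
Once in a run the grip may slacken for a moment while it holds something.
It also fails if it takes over 210 s, if anything falls off the work surface, if the arm or the gripper's body presses on something with over 40 N, if the wrist force passes 120 N, or if a joint passes its speed limit or range.

ROBOT

A 6-joint arm with a two-finger parallel gripper is mounted at the origin on the work surface. World frame = base frame: x ahead of the robot, y to its left, z up, the work surface at z = 0. Lengths are in m, angles in rad, forces in N, time in s.
With the tool pointing down it reaches from about 0.25 to 0.775 m from the base axis. Payload 4 kg.
Tool frame: the origin (TCP) lies midway between the tips of the shut fingers; the grasp point (between the pads) lies 19 mm behind it; z points along the fingers, y is the line along which they close (so a half turn about z gives the same grasp; the last joint's range is limited). The gripper opens to 85 mm and grips with 20 to 120 N. Pads are 22 mm wide; open, the fingers measure 114 mm over their backs; the gripper's body (76 mm by 85 mm) begins 54 mm behind the grasp point. The pads swing forward as they close: fully open they stand 13 mm farther back than shut.
Start: joints at [-1.445, 0.087, 1.371, -0, 1.684, -0.103], TCP at [0.125, -0.536, 0.192] pointing down, gripper open.
Joint ranges: [-3.1, 3.1], [-0.76, 2.03], [0.27, 2.55], [-1.08, 4.22], [0.17, 2.65], [-2.57, 2.57]. Speed limits (rad/s): [2.79, 2.79, 3.14, 3.14, 3.14, 3.14].

INTERFACE

Orientations are given as a rotation vector (axis times angle).
In Python, from plant import manip gives the robot as it stands.
- The arm moves only by the shell command python3 -m jog 'ROWS'. ROWS is JSON, a list of rows, each a list of 7 numbers: the turn, a rotation vector about the tool's x, y, z as a fraction of full scale, then the shift along the tool's x, y, z as a fraction of full scale, then the closure, from 0 (fully open) to 1 (shut). In form: [[wx, wy, wz, tx, ty, tz, hand], ...]. A call has 1 to 5 rows; each row is the pose to reach, as a shift and turn from the pose commanded when the call began, along the tool's axes at that moment; what a row does not reach only later rows make up. Full scale, the value 1, is 200 mm for a shift and 45 degrees for a turn. A row lasts 1/10 s, in which the tool goes at most 50 mm and 8.59 degrees, less where a joint would pass 70% of its speed; a pose out of reach is approached as far as the arm can. A call with a number of a shift or a turn outside -1 to 1 is refused whole. A call with a gripper value outside its range is refused whole. The fingers move at their own pace and stop on an object; the grip force is fixed at half the most. Time passes only in rows, so rows that repeat a pose let the fingers close. It gives the time, the measured TCP pose, the force, the opening and the grip force at its end, in the units of the state.
- manip.state(): the state, without advancing time (a new reading comes with each control period).
- manip.get_image(name): name is "scene" or "top" or "wrist"; returns the picture (384x512x3 uint8, red, green, blue); there is no depth.
- manip.camera_params(name): a dict with "vertical_fov" (degrees; the focal length in pixels is half the picture's height over the tangent of half this angle, whatever the lens; pixels are square), "cx", "cy" (the principal point, pixels), "eye" and "attitude" of the camera in the world. Camera axes: x right, y down, z forward; pixel columns grow to the right and rows downward; lengths in m; the calibration is good to about 2 mm. A picture is of the moment at which its call begins: read the wrist's pose just before it. camera_params takes no time and is no camera call; for the wrist camera it gives the pose at the moment of the call.
- manip.close_job(): hands the job in; it is judged then, once.
The state is a dict: "time_s": time; "joint_pos": joint angles; "joint_vel": joint speeds; "tau": joint torques, N m; "eef_pos": TCP position; "ee_rot": TCP orientation; "contact_force": force on the tool from outside, world axes, zero at the start; "torque": the same for the moment, N m; "gripper_width": finger opening in m; "grasp_force": force on a finger pad.
Only numpy, scipy, OpenCV 4.12 (cv2) and the standard library are available. Lean on these libraries where they do the work, as an engineer would, in place of code of your own. Each camera call takes 0.05 s, during which the arm holds its last target. There are 200 camera calls.

## Working session

There is one attempt and no reset: what is moved stays moved. The work goes in short steps, Python scripts to look and compute and a shell command to move; the robot and the scene stay as the last step left them, time stands still between calls to the robot, and variables do not carry over. Pictures are saved under pics/ and viewed, at most 14 in all, crops included, and the job is handed in when it is done.

```bash
ls; mkdir -p pics; python3 - <<'E'
from plant import manip
import cv2,numpy as np
s=manip.state();print(s)
for n in("scene","top","wrist"):
    print(n,manip.camera_params(n))
    cv2.imwrite(f"pics/{n}0.png",manip.get_image(n)[:,:,::-1])
E
```

```text
pics
{'time_s': 0.0, 'joint_pos': array([-1.44506262e+00,  8.80240473e-02,  1.37231729e+00, -2.03337861e-05,
        1.68358790e+00, -1.03108416e-01]), 'joint_vel': array([ 0.0014644 , -0.00160179,  0.00072568, -0.00064458, -0.0003393 ,
        0.00173982]), 'tau': array([-2.53211183e-04, -3.51874173e+01, -3.13269317e+01, -1.57115746e-04,
        1.08272099e-02,  1.39636987e-05]), 'eef_pos': array([ 0.12467535, -0.53506447,  0.19066952]), 'ee_rot': array([-3.11872941e+00, -3.58410248e-01,  7.32049558e-05]), 'contact_force': array([-0.15494907,  0.72356737, -0.72576134]), 'torque': array([-0.04658235, -0.0007635 ,  0.0177336 ]), 'grasp_force': 0.0, 'gripper_width': 0.08558927574269387}
scene {'vertical_fov': 44.65591304360576, 'cx': 259.62033559025105, 'cy': 195.0422835691957, 'eye': array([ 1.33930841, -0.73661148,  1.01669167]), 'attitude': array([-2.11792728, -0.93637358,  0.43500492])}
top {'vertical_fov': 51.58220930527996, 'cx': 250.45466838712352, 'cy': 191.49887731799123, 'eye': array([ 0.35965584, -0.03217044,  1.17711551]), 'attitude': array([-2.12556348,  2.13280984, -0.16480711])}
wrist {'vertical_fov': 70.42473089921882, 'cx': 253.37754678790762, 'cy': 189.5306805867783, 'eye': array([ 0.20163386, -0.51735686,  0.37309971]), 'attitude': array([ 2.26059975, -1.79643673, -0.28130168])}
```

```bash
python3 - <<'E'
import cv2
a=cv2.imread("pics/top0.png");cv2.imwrite("pics/top0b.png",cv2.resize(a,(800,600),interpolation=cv2.INTER_CUBIC))
E
```

```text
(no output)
```

View pics/top0b.png

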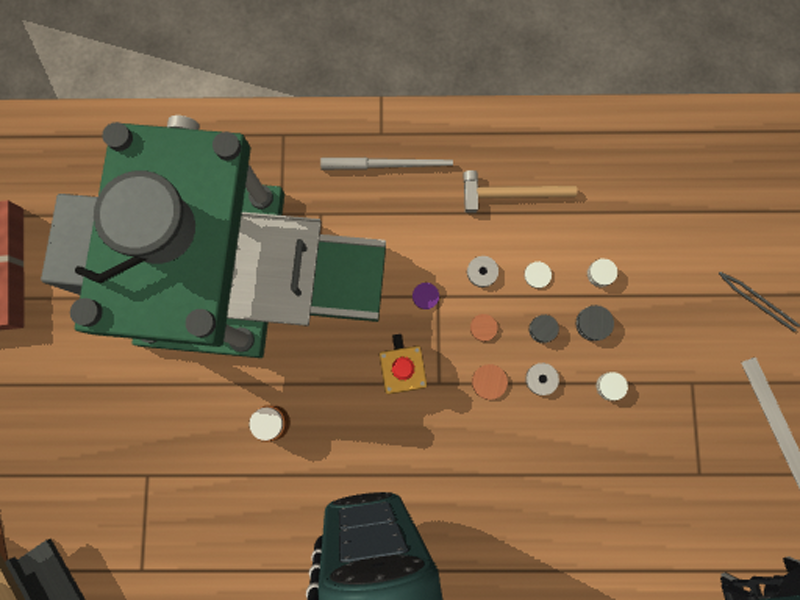

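View pics/scene0.png

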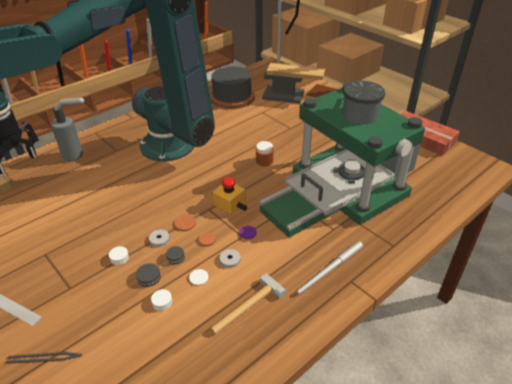

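```bash
cat > h.py <<'E'
from plant import manip
import cv2,numpy as np
from scipy.spatial.transform import Rotation as R
from scipy.optimize import least_squares
def cam(n):
    p=manip.camera_params(n); f=192/np.tan(np.radians(p["vertical_fov"])/2)
    return dict(f=f,c=np.array([p["cx"],p["cy"]]),e=np.array(p["eye"]),R=R.from_rotvec(p["attitude"]).as_matrix())
def proj(c,P):
    q=(np.atleast_2d(P)-c["e"])@c["R"]; return q[:,:2]/q[:,2:]*c["f"]+c["c"]
def unproj(c,uv,z):
    d=np.append((np.array(uv,float)-c["c"])/c["f"],1)@c["R"].T
    return c["e"]+d*(z-c["e"][2])/d[2]
def sil(c,x,y,r,z0,z1):
    t=np.linspace(0,2*np.pi,60,endpoint=False)
    P=np.vstack([np.c_[x+r*np.cos(t),y+r*np.sin(t),0*t+z] for z in(z0,z1)])
    return cv2.convexHull(proj(c,P).astype(np.float32))
def cen(h):
    m=cv2.moments(h); return np.array([m["m10"]/m["m00"],m["m01"]/m["m00"]]),m["m00"]
def fitxy(c,uv,r,z0,z1):
    g=unproj(c,uv,(z0+z1)/2)[:2]
    return least_squares(lambda p:cen(sil(c,p[0],p[1],r,z0,z1))[0]-uv,g).x
def snap(n,name=None):
    c=cam(n); im=manip.get_image(n)[:,:,::-1].copy()
    if name: cv2.imwrite(f"pics/{name}.png",im)
    return c,im
E
python3 - <<'E'
from h import *
c=cam("top")
for n,u,v,z in[("back",483,271,.014),("back",543,379,.014),("bn",484,328,.008),("bw",490,382,.008),("un",544,328,.024),("uw",595,323,.024),("stop",402,368,.1),("handle1",303,241,.1),("handle2",296,294,.1),("trayc1",320,221,.062),("trayc2",309,325,.062),("purple",426,296,.008)]:
    print(n,unproj(c,(u/1.5625,v/1.5625),z).round(3))
a=cv2.imread("pics/top0.png")[160:260,260:410]; b=cv2.imread("pics/scene0.png")[140:215,290:400]
a=cv2.resize(a,(780,520),interpolation=cv2.INTER_CUBIC); b=cv2.resize(b,(780,532),interpolation=cv2.INTER_CUBIC)
cv2.imwrite("pics/ca.png",a);cv2.imwrite("pics/cb.png",b)
E
```

```text
back [ 0.609 -0.194  0.014]
back [ 0.404 -0.299  0.014]
bn [ 0.5   -0.194  0.008]
bw [ 0.399 -0.202  0.008]
un [ 0.498 -0.303  0.024]
uw [ 0.507 -0.398  0.024]
stop [ 0.42  -0.038  0.1  ]
handle1 [0.647 0.138 0.1  ]
handle2 [0.551 0.149 0.1  ]
trayc1 [0.695 0.113 0.062]
trayc2 [0.5   0.13  0.062]
purple [ 0.562 -0.085  0.008]
```

View pics/ca.png

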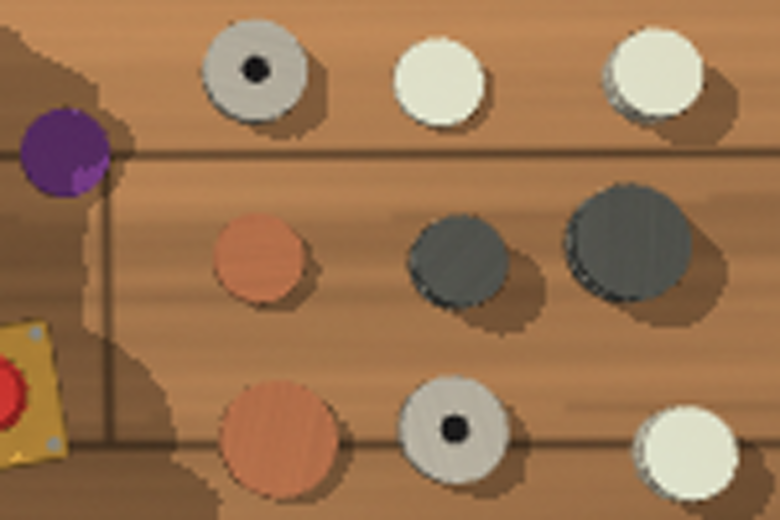

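View pics/cb.png

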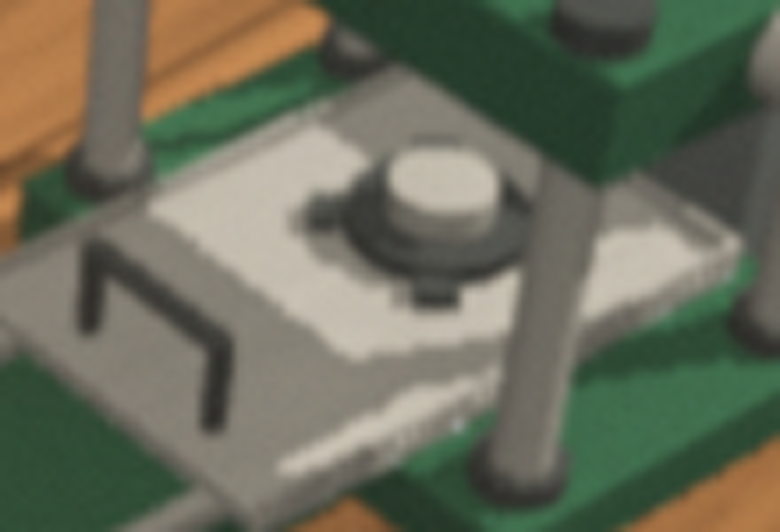

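The top crop shows two copper blanks: small at top-picture px (310,210), large at (314,244). There are two dark uppers (small (348,210), large (381,207)) and two backs with dark centre marks, at (309,173) and (347,243). The purple and white discs are decoys. In the scene crop the die face is about 118 px against a flange of about 190 px, which is closer to the narrow die (52/90). I'll confirm that once the tray is out.

```bash
cat >> h.py <<'E'
def mask(im,col,lo=None):
    H=cv2.cvtColor(im,cv2.COLOR_BGR2HSV).astype(int);h,s,v=H[...,0],H[...,1],H[...,2]
    b,g,r=[im[...,i].astype(int) for i in range(3)]
    m={"red":(r>150)&(g<70)&(b<70),"copper":(r-g>60)&(g-b<45)&(g>70)&(r>140),"dark":(s<70)&(v<105),"steel":(s<45)&(v>110)&(r-b<45)}[col]
    return m.astype(np.uint8)
def blob(im,col,uv,rad=30):
    m=mask(im,col); m=cv2.morphologyEx(m,cv2.MORPH_CLOSE,np.ones((5,5),np.uint8)) if col!="copper" else m
    n,l,st,ce=cv2.connectedComponentsWithStats(m)
    k=[i for i in range(1,n) if st[i,4]>40 and np.hypot(*(ce[i]-uv))<rad]
    if not k: return None
    i=max(k,key=lambda i:st[i,4]) 
    cs,_=cv2.findContours((l==i).astype(np.uint8),0,1); hcv=cv2.convexHull(max(cs,key=len))
    hm=np.zeros(m.shape,np.uint8);cv2.fillConvexPoly(hm,hcv,1);M=cv2.moments(hm,True)
    return np.array([M["m10"]/M["m00"],M["m01"]/M["m00"]]),M["m00"]
def go(x,y,z,psi=None,n=1):
    s=manip.state();T=R.from_rotvec(s["ee_rot"]);p=np.array(s["eef_pos"])
    tx=T.as_matrix()[:,0];ps=np.arctan2(tx[1],tx[0])
    if psi is None: psi=ps
    tgt=R.from_matrix(np.array([[np.cos(psi),np.sin(psi),0],[np.sin(psi),-np.cos(psi),0],[0,0,-1]]))
    w=(T.inv()*tgt).as_rotvec()/np.radians(45); d=T.inv().apply(np.array([x,y,z])-p)/.2
    print("p",p.round(4),"psi",ps.round(4),"turn",w.round(3),"shift",d.round(3),"t",round(s["time_s"],1),"F",np.round(s["contact_force"],1),"grip",np.round(s["grasp_force"],1),"w",round(s["gripper_width"],4))
E
python3 - <<'E'
from h import *
T,S=cam("top"),cam("scene")
a=cv2.imread("pics/top0.png");b=cv2.imread("pics/scene0.png")
for n,col,x,y,r,z0,z1 in[("back","steel",.609,-.194,.03,0,.014),("back","steel",.404,-.299,.03,0,.014),("bn","copper",.5,-.194,.026,0,.008),("bw","copper",.399,-.202,.033,0,.008),("un","dark",.498,-.303,.026,0,.024),("uw","dark",.507,-.398,.033,0,.024),("stop","red",.42,-.038,.02,.078,.1)]:
    for cn,c,im in(("top",T,a),("scene",S,b)):
        g=cen(sil(c,x,y,r,z0,z1)); q=blob(im,col,g[0],12)
        print(n,cn,None if q is None else (fitxy(c,q[0],r,z0,z1).round(4),"area",round(q[1]),"model",round(g[1])))
# die ratio via scene
for w in(.033,.026):
    print("face px width",w,np.ptp(sil(S,.615,.323,w,.066,.084)[:,0,0])/110*780,"flange",np.ptp(sil(S,.615,.323,.045,.054,.066)[:,0,0])/110*780)
go(.42,-.038,.14,0)
E
```

```text
back top (array([ 0.6113, -0.1933]), 'area', 304, 'model', 330)
back scene (array([ 0.6092, -0.1931]), 'area', 273, 'model', 325)
back top (array([ 0.4049, -0.2984]), 'area', 328, 'model', 359)
back scene (array([ 0.4028, -0.2991]), 'area', 241, 'model', 292)
bn top (array([ 0.5028, -0.1926]), 'area', 230, 'model', 249)
bn scene None
bw top (array([ 0.4008, -0.2014]), 'area', 389, 'model', 413)
bw scene (array([ 0.4038, -0.2055]), 'area', 186, 'model', 283)
un top (array([ 0.4988, -0.3045]), 'area', 266, 'model', 282)
un scene (array([ 0.4977, -0.3055]), 'area', 244, 'model', 295)
uw top (array([ 0.509 , -0.4007]), 'area', 431, 'model', 455)
uw scene (array([ 0.5079, -0.4018]), 'area', 422, 'model', 489)
stop top (array([ 0.4213, -0.0379]), 'area', 151, 'model', 177)
stop scene (array([ 0.4159, -0.0345]), 'area', 93, 'model', 148)
face px width 0.033 146.33093 flange 195.07336
face px width 0.026 116.26317 flange 195.07336
p [ 0.1247 -0.5352  0.191 ] psi 0.2289 turn [-0.002  0.     0.291] shift [ 2.002 -2.086  0.259] t 0.1 F [0.1 0.  0.3] grip 0.0 w 0.0854
```

The predicted widths are 116 px for the narrow face and 146 px for the wide one. I measured 118, so the narrow die is fitted. That means blank_narrow, upper_narrow and two backs. I'll move to the stop first.

```bash
python3 -m jog '[[0,0,0.291,0.667,-0.695,0,1],[0,0,0.291,0.667,-0.695,0,1],[0,0,0.291,0.667,-0.695,0,1],[0,0,0.291,0.667,-0.695,0,1],[0,0,0.291,0.667,-0.695,0,1]]'
python3 -m jog '[[0,0,0,0.49,-0.83,0.12,1],[0,0,0,0.49,-0.83,0.12,1],[0,0,0,0.49,-0.83,0.12,1],[0,0,0,0.49,-0.83,0.12,1],[0,0,0,0.49,-0.83,0.12,1]]'
python3 -c "
from h import *
go(.42,-.037,.13,0)"
```

```text
time_s: 0.65
eef_pos: [0.2251, -0.3663, 0.1921]
ee_rot: [-3.141, -0.009, -0.002]
contact_force: [-0.7, 0.5, -0.5]
gripper_width: 0.0125
grasp_force: 0.0
time_s: 1.15
eef_pos: [0.3226, -0.2002, 0.167]
ee_rot: [-3.139, -0.013, 0.0]
contact_force: [-0.5, -1.2, 0.4]
gripper_width: -0.0005
grasp_force: 0.0
p [ 0.3226 -0.2002  0.167 ] psi 0.0083 turn [-0.003  0.     0.011] shift [ 0.494 -0.811  0.187] t 1.1 F [-0.5 -1.2  0.4] grip 0.0 w -0.0005
```

```bash
python3 -m jog '[[0,0,0.011,0.49,-0.81,0.18,1],[0,0,0.011,0.49,-0.81,0.18,1],[0,0,0.011,0.49,-0.81,0.18,1],[0,0,0.011,0.49,-0.81,0.18,1],[0,0,0.011,0.49,-0.81,0.18,1]]' >/dev/null
python3 -c "
from h import *
go(.42,-.037,.1,0)
c,im=snap('wrist','w1')
T,it=snap('top'); 
m=mask(im,'red');print(m.sum());M=cv2.moments(m,True);uv=(M['m10']/M['m00'],M['m01']/M['m00']);print(uv,fitxy(c,np.array(uv),.02,.078,.1))
"
```

```text
p [ 0.4199 -0.0392  0.1303] psi -0.0024 turn [-0.002  0.003 -0.003] shift [ 0.001 -0.011  0.151] t 1.6 F [ 1.  -1.3  0.6] grip 0.0 w -0.0002
1607
(253.57311761045426, 195.25948973242066) [ 0.42298241 -0.03885269]
```

View pics/w1.png

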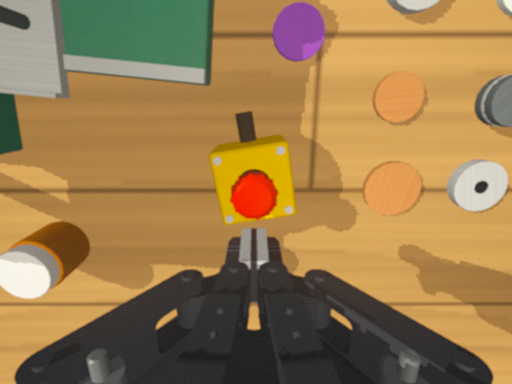

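The picture shows the stop head at px (254,195), just ahead of the shut fingers. Pushing it now.

```bash
python3 -m jog '[[0,0,0,0.01,0,0.12,1],[0,0,0,0.01,0,0.15,1],[0,0,0,0.01,0,0.165,1],[0,0,0,0.01,0,0.175,1],[0,0,0,0.01,0,0.18,1]]' 
python3 -m jog '[[0,0,0,0,0,0.01,1],[0,0,0,0,0,0.01,1]]'
```

```text
time_s: 2.25
eef_pos: [0.4213, -0.0428, 0.0966]
ee_rot: [3.141, -0.015, 0.002]
contact_force: [0.0, -0.8, -0.0]
gripper_width: 0.0001
grasp_force: 0.0
time_s: 2.45
eef_pos: [0.4212, -0.0422, 0.0942]
ee_rot: [3.141, -0.013, 0.001]
contact_force: [0.2, 0.0, -0.5]
gripper_width: -0.0
grasp_force: 0.0
```

```bash
python3 -m jog '[[0,0,0,0,-0.015,0.015,1],[0,0,0,0,-0.015,0.02,1],[0,0,0,0,-0.015,0.02,1]]'
python3 -m jog '[[0,0,0,0,0,0.01,1],[0,0,0,0,0,0.015,1],[0,0,0,0,0,0.015,1]]'
```

```text
time_s: 2.75
eef_pos: [0.4209, -0.0388, 0.0896]
ee_rot: [-3.142, 0.012, 0.001]
contact_force: [-0.0, -0.2, -0.2]
gripper_width: -0.0
grasp_force: 0.0
time_s: 3.05
eef_pos: [0.4209, -0.039, 0.0866]
ee_rot: [3.142, -0.013, -0.001]
contact_force: [1.1, 0.2, -0.9]
gripper_width: 0.0001
grasp_force: 0.0
```

```bash

python3 -c "
from h import *
c,im=snap('wrist');S,sc=snap('scene')
s=manip.state();p=proj(c,[s['eef_pos'],[.4213,-.0385,.1]]);print(p)
cv2.imwrite('pics/w2.png',np.hstack([cv2.resize(im[120:300,180:360],(400,400)),cv2.resize(sc[150:230,190:270],(400,400))]))
"
```

```text
[[254.15602967 216.72608178]
 [253.41456224 224.14074882]]
```

View pics/w2.png

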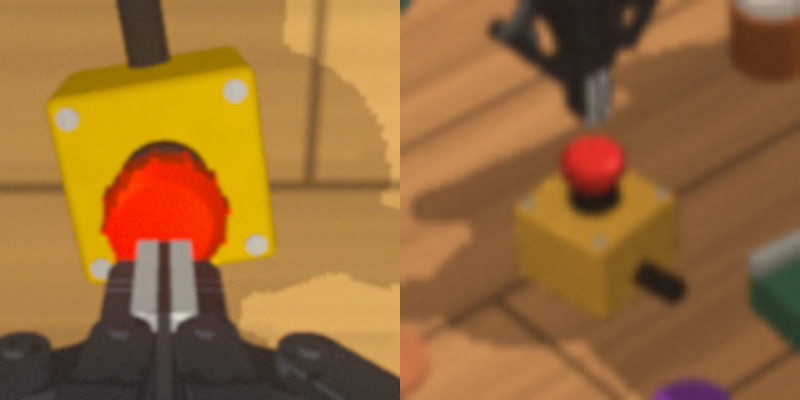

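```bash

python3 -c "
from h import *
S=cam('scene');c=cam('wrist')
e=manip.state()['eef_pos']
for dz in(0,.01,.02,.03): print(dz,proj(S,e+[0,0,dz]),proj(c,e+[0,0,dz]))
for z in (.06,.09,.1): print(z,[ [int(q) for q in sil(S,.4213,-.0385,.02,z-.001,z)[:,0,1][[0]]], proj(S,[.4213,-.0385,z])])
"
```

```text
0 [[228.40259371 183.08005191]] [[254.08817034 216.79371472]]
0.01 [[228.25761866 180.60933149]] [[254.13717549 222.57205799]]
0.02 [[228.1113589 178.1167167]] [[254.19140972 228.96697736]]
0.03 [[227.96379729 175.6019152 ]] [[254.25175716 236.08272207]]
0.06 [[189], array([[228.96464756, 189.57398928]])]
0.09 [[182], array([[228.53849593, 182.27065435]])]
0.1 [[180], array([[228.39393572, 179.79319892]])]
```

```bash
python3 -m jog '[[0,0,0,0,0,0.02,1],[0,0,0,0,0,0.03,1],[0,0,0,0,0,0.03,1]]'
python3 -m jog '[[0,0,0,0,0,0.02,1],[0,0,0,0,0,0.03,1],[0,0,0,0,0,0.03,1]]'
python3 -c "
from h import *
c,im=snap('wrist');S,sc=snap('scene')
s=manip.state();p=proj(c,[s['eef_pos'],[.4213,-.0385,.1]]);print(p,s['contact_force'])
cv2.imwrite('pics/w3.png',np.hstack([cv2.resize(im[120:300,180:360],(400,400)),cv2.resize(sc[150:230,190:270],(400,400))]))
"
```

```text
time_s: 3.45
eef_pos: [0.4207, -0.0389, 0.0803]
ee_rot: [-3.141, 0.013, 0.002]
contact_force: [0.4, 1.0, 0.3]
gripper_width: -0.0001
grasp_force: 0.0
time_s: 3.75
eef_pos: [0.4207, -0.039, 0.0744]
ee_rot: [-3.141, 0.013, 0.001]
contact_force: [-0.9, -0.2, -0.2]
gripper_width: 0.0
grasp_force: 0.0
[[254.19135147 216.62998943]
 [253.49734117 232.07579847]] [0.26236433 0.29894085 0.03646469]
```

View pics/w3.png

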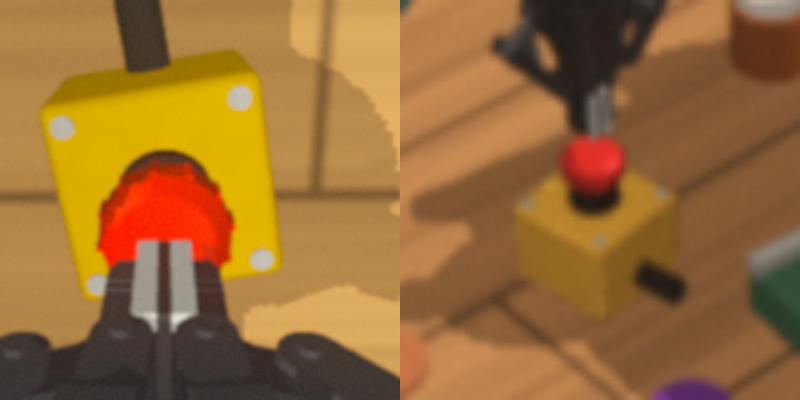

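```bash
for i in 1 2 3; do python3 -m jog '[[0,0,0,0,0,0.01,1],[0,0,0,0,0,0.015,1],[0,0,0,0,0,0.015,1]]' | grep -E 'eef|force'; done
```

```text
eef_pos: [0.4209, -0.039, 0.0717]
contact_force: [-0.3, 0.6, -0.5]
grasp_force: 0.0
eef_pos: [0.4209, -0.039, 0.0686]
contact_force: [-0.1, -0.5, 0.1]
grasp_force: 0.0
eef_pos: [0.4209, -0.039, 0.0656]
contact_force: [-0.2, 0.6, -0.0]
grasp_force: 0.0
```

```bash

python3 - <<'E'
from h import *
c,im=snap('wrist');S,sc=snap('scene')
cv2.imwrite('pics/w4.png',np.hstack([cv2.resize(im[120:300,180:360],(400,400)),cv2.resize(sc[140:220,190:270],(400,400),interpolation=cv2.INTER_CUBIC)]))
# joints-> check repeatability of reading
s=manip.state();print(s['joint_pos'].round(4),s['eef_pos'],c['e'],c['e']-s['eef_pos'])
E
```

```text
[-2.2660e-01 -1.3980e-01  1.8459e+00 -1.0000e-04  1.4356e+00  1.3526e+00] [ 0.42105247 -0.03901585  0.0658457 ] [ 0.49992433 -0.03908994  0.24786878] [ 7.88718583e-02 -7.40946662e-05  1.82023079e-01]
```

View pics/w4.png

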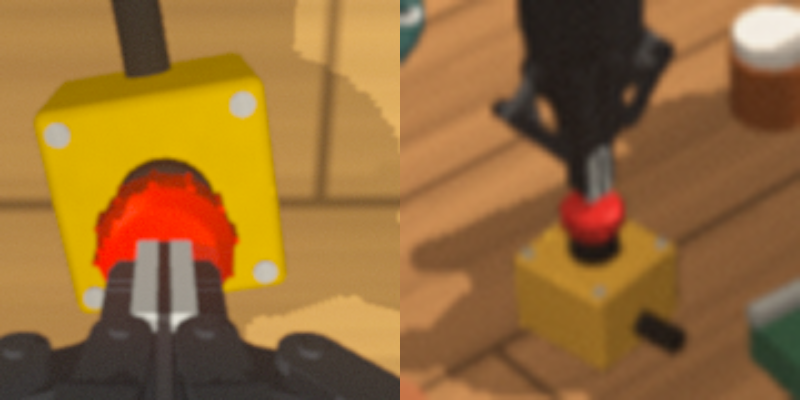

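```bash
for i in 1 2 3 4 5 6; do python3 -m jog '[[0,0,0,0,0,0.005,1],[0,0,0,0,0,0.01,1],[0,0,0,0,0,0.01,1]]' | grep -E 'eef|contact'; done
```

```text
eef_pos: [0.4209, -0.039, 0.0637]
contact_force: [-0.3, 0.1, 0.2]
eef_pos: [0.4209, -0.039, 0.0617]
contact_force: [0.1, 0.5, 0.2]
eef_pos: [0.4212, -0.0391, 0.06]
contact_force: [-0.4, -0.4, 0.2]
eef_pos: [0.4212, -0.0391, 0.0581]
contact_force: [0.2, -0.1, 2.8]
eef_pos: [0.4207, -0.0389, 0.0552]
contact_force: [0.1, 0.2, -0.3]
eef_pos: [0.421, -0.039, 0.0544]
contact_force: [-0.4, -0.1, 5.3]
```

```bash

python3 - <<'E'
from h import *
c,im=snap('wrist');S,sc=snap('scene')
e=manip.state()['eef_pos'];print(e)
for dx in(-.011,0,.011):
  for dz in(.02,.03,.04): print(dx,dz,proj(c,e+[dx,0,dz])[0].round(1),proj(S,e+[dx,0,dz])[0].round(1))
g=im[200:260,235:275].astype(int).sum(2)//3
print(g[::2,10:28:2])
m=mask(sc,'red');M=cv2.moments(m,True);print('red',m.sum(),M['m10']/M['m00'],M['m01']/M['m00'])
q=mask(cv2.imread('pics/scene0.png'),'red');q[:150]=0;q[220:]=0;M=cv2.moments(q,True);print('red0',q.sum(),M['m10']/M['m00'],M['m01']/M['m00'])
E
python3 -m jog '[[0,0,0,0,0,-0.1,1],[0,0,0,0,0,-0.3,1],[0,0,0,0,0,-0.5,1],[0,0,0,0,0,-0.5,1]]'
python3 - <<'E'
from h import *
S,sc=snap('scene')
m=mask(sc,'red');m[:150]=0;m[220:]=0;M=cv2.moments(m,True);print('red',m.sum(),M['m10']/M['m00'],M['m01']/M['m00'])
c=cam('wrist');c,im=snap('wrist','w5')
E
```

```text
[ 0.42102037 -0.039037    0.05436163]
-0.011 0.02 [254.4 243.8] [226.4 184.5]
-0.011 0.03 [254.4 251.6] [226.2 182.1]
-0.011 0.04 [254.5 260.4] [226.1 179.6]
0 0.02 [254.2 228.9] [228.6 186.1]
0 0.03 [254.3 236. ] [228.4 183.7]
0 0.04 [254.3 244. ] [228.3 181.2]
0.011 0.02 [254.1 213.4] [230.8 187.8]
0.011 0.03 [254.1 219.7] [230.6 185.3]
0.011 0.04 [254.2 226.9] [230.5 182.8]
[[ 55  62  61  64  68  68  64  66  57]
 [ 65  66  68  68  69  69  63  69  73]
 [ 67  69  68  61  67  68  69  71  66]
 [ 68  80  82  71  69  65  71  73  71]
 [ 69  78  78  76  75  84  85  90  86]
 [ 78  78  78  80  84  95  94  95  92]
 [ 77  76  79  81  94  94  94  94  93]
 [ 77  79  81  93  93  92  95  91  93]
 [ 90  93  88  98  95  94  94  93  92]
 [100 100  99  98 100  97  99  95  97]
 [100  98  99  99  99  97  98  96 100]
 [ 98  97 100  98 100 100  97  99 100]
 [ 95  97 100  97  98  98 100 100  98]
 [ 97  97  97  98  97  98 100  98  98]
 [147 144 141 111  90 101 139 149 149]
 [155 154 155  97  54  64 142 155 153]
 [153 153 152 100  54  66 144 154 155]
 [153 152 154  98  53  68 145 155 153]
 [154 153 154  97  53  65 146 154 154]
 [153 153 153  99  54  67 144 155 154]
 [153 154 148  88  56  61 135 154 154]
 [156 151 146  85  54  62 132 154 154]
 [154 153 147  84  56  61 132 153 153]
 [152 152 146  87  54  63 132 155 154]
 [152 152 148  88  57  63 134 153 152]
 [153 153 147  81  59  60 122 153 154]
 [153 153 143  72  52  57 121 154 153]
 [151 154 142  74  53  62 121 152 153]
 [152 154 143  74  49  57 120 154 153]
 [149 151 142  75  55  55 119 152 150]]
red 88 162.8181818181818 123.57954545454545
red0 89 228.40449438202248 181.20224719101122
time_s: 7.15
eef_pos: [0.4249, -0.0399, 0.1599]
ee_rot: [3.139, -0.013, 0.019]
contact_force: [0.6, -0.4, 0.9]
gripper_width: -0.0001
grasp_force: 0.0
red 80 227.8375 182.6875
```

Contact came at a reported z of about 0.060, followed by a snap, and the head stays 1.5 px (about 6 mm) lower, so the stop is latched. This also shows the real fingertips are about 40 mm above the reported TCP, and the wrist view agrees. From here I'll treat the grasp point as reported z + 0.059. Next is the handle.

```bash
python3 -m jog '[[0,0,0.117,0.55,-0.7,0,0],[0,0,0.117,0.55,-0.7,0,0],[0,0,0.117,0.55,-0.7,0,0],[0,0,0.117,0.55,-0.7,0,0],[0,0,0.117,0.55,-0.7,0,0]]' >/dev/null
python3 -m jog '[[0,0,0,0,0,0,0],[0,0,0,0,0,0,0]]'
python3 - <<'E'
from h import *
c,im=snap('wrist','w6');print(manip.state()['eef_pos'])
cv2.imwrite('pics/w6b.png',cv2.resize(im,(800,600)))
E
```

```text
time_s: 7.95
eef_pos: [0.5312, 0.0992, 0.1526]
ee_rot: [3.137, -0.159, -0.004]
contact_force: [-0.4, -1.0, -0.5]
gripper_width: 0.0854
grasp_force: 0.0
[0.53130596 0.09906643 0.15307031]
```

View pics/w6b.png

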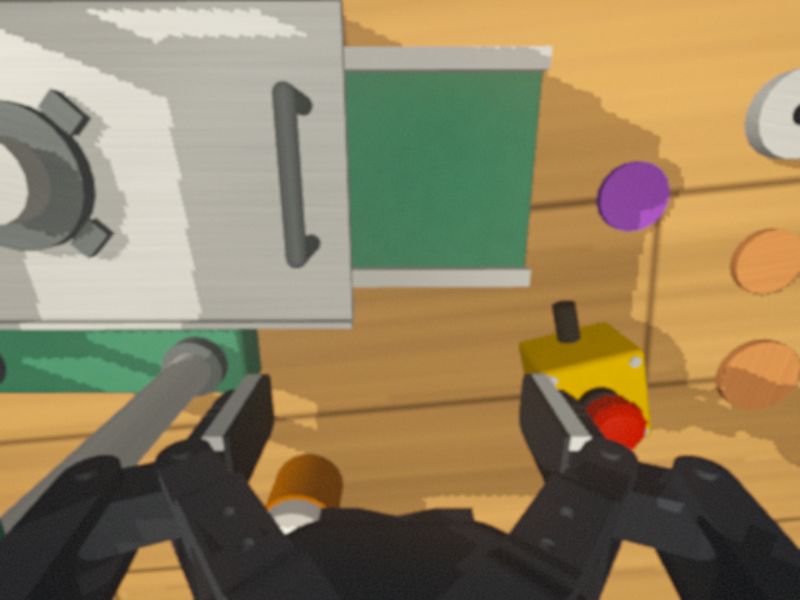

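```bash
python3 - <<'E'
from h import *
c=cam('wrist');k=1/1.5625
a=unproj(c,(285*k,92*k),.1);b=unproj(c,(297*k,258*k),.1);m=(a+b)/2;d=a-b
print(a,b,m,np.hypot(*d[:2]),"yaw",np.arctan2(d[1],d[0]))
t=[unproj(c,(343*k,2*k),.062),unproj(c,(353*k,328*k),.062)];d=t[0]-t[1];print(t,np.hypot(*d[:2]),np.arctan2(d[1],d[0]))
r=[unproj(c,(550*k,48*k),.04),unproj(c,(345*k,46*k),.04)];d=r[1]-r[0];print(np.arctan2(d[1],d[0])-np.pi/2)
r=[unproj(c,(530*k,286*k),.04),unproj(c,(353*k,287*k),.04)];d=r[1]-r[0];print(np.arctan2(d[1],d[0])-np.pi/2)
psi=-.1
go(m[0],m[1],.1,psi);go(m[0],m[1],.041,psi)
E
```

```text
[0.64819366 0.14371106 0.1       ] [0.56334437 0.15247359 0.1       ] [0.60576902 0.14809232 0.1       ] 0.08530055565169341 yaw -0.10290689927094723
[array([0.695695  , 0.11200637, 0.062     ]), array([0.50301122, 0.13231204, 0.062     ])] 0.19375076886623568 -0.10499582188044931
-0.11095534361248793
-0.09727218325706444
p [0.5313 0.0991 0.1531] psi -0.1015 turn [ 0.001  0.002 -0.002] shift [ 0.346 -0.282  0.265] t 8.0 F [ 0.2 -1.  -0.9] grip 0.0 w 0.0853
p [0.5313 0.0991 0.1531] psi -0.1015 turn [ 0.001  0.002 -0.002] shift [ 0.346 -0.282  0.56 ] t 8.0 F [ 0.2 -1.  -0.9] grip 0.0 w 0.0853
```

```bash
python3 -m jog '[[0,0,0,0.335,-0.28,0,0],[0,0,0,0.335,-0.28,0,0],[0,0,0,0.335,-0.28,0.2,0],[0,0,0,0.335,-0.28,0.45,0],[0,0,0,0.335,-0.28,0.56,0]]' 
python3 -m jog '[[0,0,0,0,0,0,0],[0,0,0,0,0,0,1],[0,0,0,0,0,0,1],[0,0,0,0,0,0,1],[0,0,0,0,0,0,1]]'
python3 -m jog '[[0,0,0,0,0,0,1],[0,0,0,0,0,0,1]]'
```

```text
time_s: 8.5
eef_pos: [0.6011, 0.1473, 0.0366]
ee_rot: [3.136, -0.16, -0.012]
contact_force: [-1.2, 0.1, -1.5]
gripper_width: 0.0852
grasp_force: 0.0
time_s: 9.0
eef_pos: [0.6057, 0.1491, 0.0441]
ee_rot: [-3.137, 0.158, -0.006]
contact_force: [0.6, 0.8, -0.0]
gripper_width: 0.0279
grasp_force: 0.0
time_s: 9.2
eef_pos: [0.6051, 0.1484, 0.0433]
ee_rot: [3.136, -0.158, 0.003]
contact_force: [-1.0, -2.6, 4.6]
gripper_width: 0.01
grasp_force: 58.5
```

```bash
python3 -m jog '[[0,0,0,0,0.05,0,1],[0,0,0,0,0.15,0,1],[0,0,0,0,0.3,0,1],[0,0,0,0,0.45,0,1],[0,0,0,0,0.55,0,1]]' 
python3 -m jog '[[0,0,0,0,0.15,0,1],[0,0,0,0,0.3,0,1],[0,0,0,0,0.45,0,1],[0,0,0,0,0.52,0,1],[0,0,0,0,0.56,0,1]]' 
python3 -m jog '[[0,0,0,0,0,0,1],[0,0,0,0,0,0,1]]'
```

```text
time_s: 9.7
eef_pos: [0.5944, 0.0395, 0.0433]
ee_rot: [-3.136, 0.157, -0.005]
contact_force: [1.1, 4.9, 3.3]
gripper_width: 0.01
grasp_force: 59.5
time_s: 10.2
eef_pos: [0.5836, -0.0703, 0.0432]
ee_rot: [-3.132, 0.159, -0.005]
contact_force: [1.8, 16.2, 6.4]
gripper_width: 0.0097
grasp_force: 60.6
time_s: 10.4
eef_pos: [0.5836, -0.0703, 0.0432]
ee_rot: [-3.135, 0.157, -0.005]
contact_force: [1.1, 3.1, 5.7]
gripper_width: 0.0099
grasp_force: 60.4
```

```bash
python3 -m jog '[[0,0,0,0,0.01,0,1],[0,0,0,0,0.015,0,1],[0,0,0,0,0.015,0,1]]' 
python3 -m jog '[[0,0,0,0,0,0,0],[0,0,0,0,0,0,0],[0,0,0,0,0,0,0],[0,0,0,0,0,0,0]]'
python3 -m jog '[[0,0,0,0,0,-0.2,0],[0,0,0,0,0,-0.4,0],[0,0,0,0,0,-0.6,0],[0,0,0,0,0.1,-0.6,0],[0,0,0,0,0.1,-0.6,0]]'
python3 - <<'E'
from h import *
c,im=snap('wrist','w7')
T,it=snap('top','t1');S,sc=snap('scene','s1')
cv2.imwrite('pics/c7.png',np.vstack([np.hstack([cv2.resize(it[120:270,140:400],(780,450))])]))
go(.5,-.194,.1)
E
```

```text
time_s: 10.7
eef_pos: [0.5836, -0.0701, 0.0432]
ee_rot: [-3.13, 0.154, -0.005]
contact_force: [1.9, 9.0, 6.2]
gripper_width: 0.0101
grasp_force: 60.5
time_s: 11.1
eef_pos: [0.5816, -0.0749, 0.0413]
ee_rot: [3.138, -0.158, -0.002]
contact_force: [-0.8, -0.4, 0.5]
gripper_width: 0.0672
grasp_force: 0.0
time_s: 11.6
eef_pos: [0.5807, -0.0968, 0.1638]
ee_rot: [3.135, -0.161, 0.006]
contact_force: [-0.4, 0.1, -0.1]
gripper_width: 0.0853
grasp_force: 0.0
p [ 0.5791 -0.0943  0.1602] psi -0.1008 turn [-0.001  0.004 -0.   ] shift [-0.342  0.536  0.301] t 11.8 F [-0.3  0.1 -0.9] grip 0.0 w 0.0854
```

View pics/c7.png

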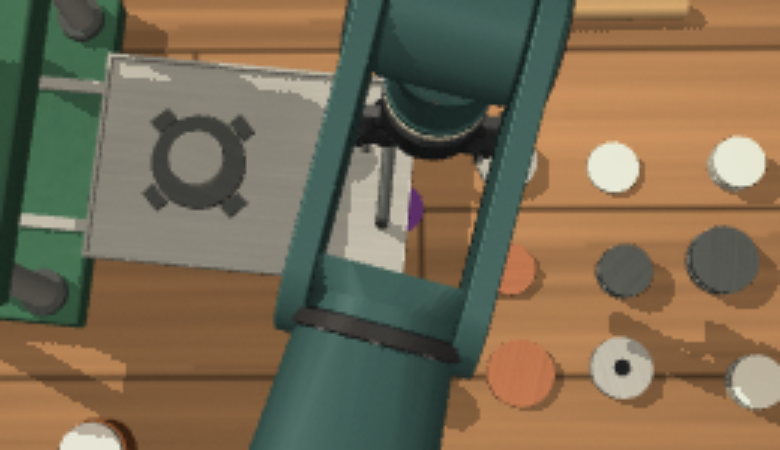

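The tray is at its stop: an extra 3 mm pull gave no motion and 9 N. The crop also confirms the narrow die, with a 56 px face on a 95 px flange, near px (206,174). Now to hover over the small copper blank.

```bash
python3 -m jog '[[0,0,0,-0.342,0.536,0.1,0.24],[0,0,0,-0.342,0.536,0.3,0.24],[0,0,0,-0.342,0.536,0.3,0.24],[0,0,0,-0.342,0.536,0.3,0.24],[0,0,0,-0.342,0.536,0.3,0.24]]' 
python3 - <<'E'
from h import *
c,im=snap('wrist','w8');go(.5015,-.193,.1,-.103)
print(proj(c,[.5015,-.193,.008]))
cv2.imwrite('pics/w8b.png',cv2.resize(im,(800,600)))
E
```

```text
time_s: 12.25
eef_pos: [0.5, -0.1938, 0.0999]
ee_rot: [-3.135, 0.159, 0.005]
contact_force: [0.6, 0.1, 0.9]
gripper_width: 0.065
grasp_force: 0.0
p [ 0.5014 -0.1937  0.1014] psi -0.1002 turn [-0.001  0.001  0.004] shift [ 0.    -0.004  0.007] t 12.3 F [-0.2 -0.3  0.3] grip 0.0 w 0.0648
[[253.18808963 180.11986929]]
```

View pics/w8b.png

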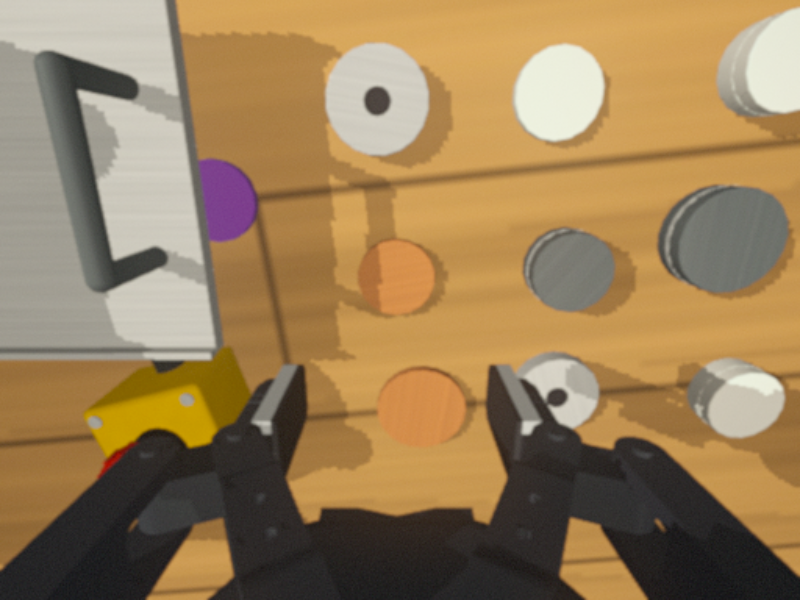

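The blank sits at px (254,177) midway between the fingers, with the wide blank nearer and the upper to its right. I'll add a rim-fitting helper to locate it exactly.

```bash
cat >> h.py <<'E'
def rim(c,im,x,y,r,z,span=.012):
    """best circle centre (radius r, height z) by normal gradient along its projected rim"""
    g=cv2.GaussianBlur(im,(0,0),1).astype(np.float32)
    t=np.linspace(0,2*np.pi,120,endpoint=False);u=np.c_[np.cos(t),np.sin(t),0*t]
    def samp(P):
        q=proj(c,P).astype(np.float32);return cv2.remap(g,q[:,:1],q[:,1:],cv2.INTER_LINEAR)[:,0]
    def sc(p):
        o=np.array([p[0],p[1],z]);d=np.linalg.norm(samp(o+u*(r+.0015))-samp(o+u*(r-.0015)),axis=1)
        return np.minimum(d,60).mean()
    best=(0,x,y);st=.003
    cx,cy=x,y;k=span
    while st>.0002:
        for a in np.arange(-k,k+1e-9,st):
            for b in np.arange(-k,k+1e-9,st):
                v=sc((cx+a,cy+b))
                if v>best[0]:best=(v,cx+a,cy+b)
        cx,cy=best[1:];k=st;st/=3
    return np.array([cx,cy]).round(4),round(float(best[0]),1)
E
python3 - <<'E'
from h import *
c=cam('wrist');im=cv2.imread('pics/w8.png')
print("bn w",rim(c,im,.503,-.193,.026,.008))
print("bk w",rim(c,im,.61,-.193,.03,.014),"un",rim(c,im,.499,-.304,.026,.024))
T=cam('top');it=cv2.imread('pics/t1.png');i0=cv2.imread('pics/top0.png')
for n,x,y,r,z in[("bn",.502,-.193,.026,.008),("un",.499,-.304,.026,.024),("bk",.61,-.193,.03,.014),("bk",.404,-.299,.03,.014)]: print(n,rim(T,i0,x,y,r,z))
print("die face",rim(T,it,.602,.109,.026,.084),"flange",rim(T,it,.602,.109,.045,.066))
E
```

```text
bn w (array([ 0.505, -0.193]), 32.9)
bk w (array([ 0.613, -0.193]), 60.0) un (array([ 0.503 , -0.3037]), 47.2)
bn (array([ 0.5037, -0.192 ]), 12.9)
un (array([ 0.4967, -0.3003]), 23.0)
bk (array([ 0.611 , -0.1927]), 33.9)
bk (array([ 0.4053, -0.298 ]), 42.4)
die face (array([0.5993, 0.1093]), 41.3) flange (array([0.5983, 0.1083]), 30.5)
```

```bash
python3 -m jog '[[0,0,0,0.018,-0.004,0.2,0.24],[0,0,0,0.018,-0.004,0.4,0.24],[0,0,0,0.018,-0.004,0.6,0.24],[0,0,0,0.018,-0.004,0.65,0.24],[0,0,0,0.018,-0.004,0.65,0.24]]' 
for i in 1 2 3 4 5; do python3 -m jog '[[0,0,0,0,0,0.01,0.24],[0,0,0,0,0,0.015,0.24],[0,0,0,0,0,0.015,0.24]]' | grep -E 'eef|contact'; done
```

```text
time_s: 12.8
eef_pos: [0.5047, -0.1927, -0.0291]
ee_rot: [-3.136, 0.155, 0.004]
contact_force: [-0.1, -0.3, -1.0]
gripper_width: 0.0646
grasp_force: 0.0
eef_pos: [0.5065, -0.1948, -0.0289]
contact_force: [-0.7, -0.1, 0.1]
eef_pos: [0.5048, -0.1941, -0.0341]
contact_force: [-0.2, 0.1, 0.7]
eef_pos: [0.5046, -0.194, -0.0375]
contact_force: [0.0, -0.5, -0.8]
eef_pos: [0.5047, -0.194, -0.0404]
contact_force: [0.2, 0.6, 0.3]
eef_pos: [0.5047, -0.194, -0.0434]
contact_force: [-0.5, 0.5, 0.2]
```

```bash
for i in 1 2 3 4; do python3 -m jog '[[0,0,0,0,0,0.005,0.24],[0,0,0,0,0,0.01,0.24],[0,0,0,0,0,0.01,0.24]]' | grep -E 'eef|contact'; done
```

```text
eef_pos: [0.5047, -0.1941, -0.0453]
contact_force: [-0.5, 0.6, 0.2]
eef_pos: [0.505, -0.1942, -0.0457]
contact_force: [-2.7, 1.1, 6.9]
eef_pos: [0.505, -0.1942, -0.0457]
contact_force: [-7.8, 3.0, 17.2]
eef_pos: [0.505, -0.1942, -0.0458]
contact_force: [-11.0, 4.5, 26.9]
```

```bash
python3 -m jog '[[0,0,0,0,0,-0.04,0.24],[0,0,0,0,0,-0.04,0.24],[0,0,0,0,0,-0.04,0.24]]'
python3 -m jog '[[0,0,0,0,0,0,1],[0,0,0,0,0,0,1],[0,0,0,0,0,0,1],[0,0,0,0,0,0,1]]'
```

```text
time_s: 15.8
eef_pos: [0.5049, -0.1941, -0.0434]
ee_rot: [3.138, -0.157, 0.0]
contact_force: [-0.4, -0.3, 0.0]
gripper_width: 0.0651
grasp_force: 0.0
time_s: 16.2
eef_pos: [0.5054, -0.1944, -0.0421]
ee_rot: [3.137, -0.157, 0.001]
contact_force: [-2.4, -0.1, 8.5]
gripper_width: 0.0491
grasp_force: 64.1
```

```bash
python3 -m jog '[[0,0,0,0,0,-0.1,1],[0,0,0,0,0,-0.3,1],[0,0,0,0,0,-0.5,1],[0,0,0,0,0,-0.75,1],[0,0,0,0,0,-0.96,1]]'
python3 -m jog '[[0,0,0,0.07,-0.15,0,1],[0,0,0,0.07,-0.3,0,1],[0,0,0,0.07,-0.45,0,1],[0,0,0,0.07,-0.6,0,1],[0,0,0,0.07,-0.72,0,1]]' >/dev/null
python3 -m jog '[[0,0,0,0.06,-0.15,0,1],[0,0,0,0.06,-0.3,0,1],[0,0,0,0.06,-0.45,0,1],[0,0,0,0.06,-0.6,0,1],[0,0,0,0.06,-0.72,0,1]]'
python3 -m jog '[[0,0,0,0,0,0,1],[0,0,0,0,0,0,1],[0,0,0,0,0,0,1]]'
python3 - <<'E'
from h import *
c,im=snap('wrist','w9')
cv2.imwrite('pics/w9b.png',cv2.resize(im,(640,480)))
f=rim(c,im,.601,.109,.026,.084);print(f,rim(c,im,.601,.109,.045,.066))
go(f[0][0],f[0][1],.06,-.103)
E
```

```text
time_s: 16.7
eef_pos: [0.5045, -0.1939, 0.1498]
ee_rot: [-3.137, 0.157, 0.002]
contact_force: [0.9, -0.5, -1.8]
gripper_width: 0.049
grasp_force: 62.4
time_s: 17.7
eef_pos: [0.5589, 0.0915, 0.1469]
ee_rot: [3.138, -0.156, -0.005]
contact_force: [-0.7, -0.6, -0.7]
gripper_width: 0.0491
grasp_force: 62.5
time_s: 18.0
eef_pos: [0.5592, 0.089, 0.1479]
ee_rot: [3.137, -0.159, -0.003]
contact_force: [0.5, 0.6, -1.8]
gripper_width: 0.0486
grasp_force: 62.5
(array([0.601, 0.109]), 60.0) (array([0.6013, 0.1097]), 49.0)
p [0.5593 0.0888 0.1482] psi -0.1016 turn [0.001 0.001 0.002] shift [ 0.197 -0.122  0.441] t 18.1 F [ 0.2  0.2 -0.1] grip 62.5 w 0.049
```

View pics/w9b.png

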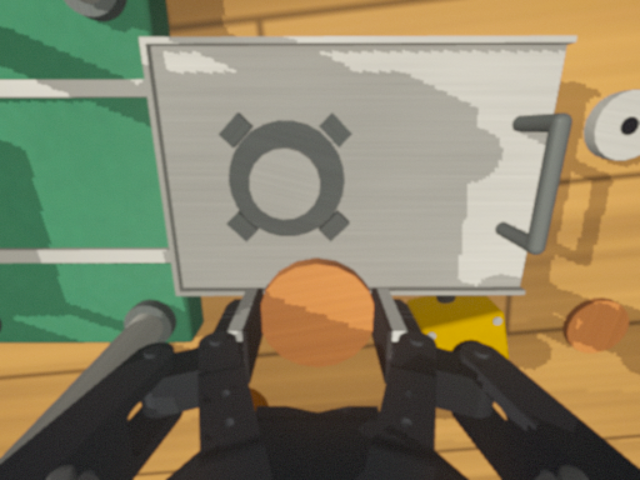

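The view shows the die, with its face at px (228,147), and the blank held level. I'll fit the held blank in the same camera so the biases cancel.

```bash
python3 - <<'E'
from h import *
c=cam('wrist');im=cv2.imread('pics/w9.png');e=manip.state()['eef_pos']
for h in(.046,.050,.054):
  f=rim(c,im,e[0],e[1],.026,e[2]+h);d=f[0]-e[:2];print(h,f,"offset tool x,y",d@[.995,-.1],d@[-.1,-.995])
E
```

```text
0.046 (array([0.5563, 0.0901]), 43.5) offset tool x,y -0.0031584821346371437 -0.000994538648048925
0.05 (array([0.5597, 0.0895]), 44.8) offset tool x,y 0.0002845178653628153 -0.0007375386480489174
0.054 (array([0.562 , 0.0891]), 44.6) offset tool x,y 0.0026130178653628942 -0.0005695386480489279
```

```bash
python3 -m jog '[[0,0,0.002,0.1,-0.06,0,1],[0,0,0.002,0.197,-0.122,0.1,1],[0,0,0.002,0.197,-0.122,0.3,1],[0,0,0.002,0.197,-0.122,0.45,1],[0,0,0.002,0.197,-0.122,0.49,1]]'
for i in 1 2 3; do python3 -m jog '[[0,0,0,0,0,0.005,1],[0,0,0,0,0,0.01,1],[0,0,0,0,0,0.01,1]]' | grep -E 'eef|contact'; done
python3 -c "
from h import *
go(.601,.109,.042,-.103)"
```

```text
time_s: 18.55
eef_pos: [0.5979, 0.1087, 0.0457]
ee_rot: [3.136, -0.162, -0.015]
contact_force: [-1.4, -0.0, -2.2]
gripper_width: 0.0491
grasp_force: 62.6
eef_pos: [0.6029, 0.11, 0.0516]
contact_force: [0.1, 0.1, -1.8]
eef_pos: [0.6014, 0.1103, 0.0474]
contact_force: [0.1, -0.4, -0.6]
eef_pos: [0.601, 0.1102, 0.0446]
contact_force: [0.8, -0.8, -0.9]
p [0.601  0.1102 0.0446] psi -0.1018 turn [0.    0.001 0.002] shift [0.001 0.006 0.013] t 19.4 F [ 0.8 -0.8 -0.9] grip 62.6 w 0.0489
```

```bash
for i in 1 2 3; do python3 -m jog '[[0,0,0,0,0.002,0.005,1],[0,0,0,0,0.002,0.006,1],[0,0,0,0,0.002,0.006,1]]' | grep -E 'eef|contact'; done
```

```text
eef_pos: [0.6011, 0.1098, 0.0436]
contact_force: [-0.2, -0.3, -1.8]
eef_pos: [0.6011, 0.1094, 0.0424]
contact_force: [-0.3, 0.0, -2.1]
eef_pos: [0.6013, 0.1092, 0.042]
contact_force: [-0.5, 0.7, 2.2]
```

Contact at z = 0.042 as expected. Release, rise, and check while moving off toward the upper die.

```bash
python3 -m jog '[[0,0,0,0,0,0,0.6],[0,0,0,0,0,0,0.24],[0,0,0,0,0,0,0.24],[0,0,0,0,0,0,0.24]]' >/dev/null
python3 -m jog '[[0,0,0,0,0,-0.1,0.24],[0,0,0,0,0,-0.3,0.24],[0,0,0,0,0,-0.5,0.24],[0,0,0,-0.2,0,-0.55,0.24],[0,0,0,-0.2,0.1,-0.55,0.24]]'
python3 -m jog '[[0,0,0,0,0,0,0.24],[0,0,0,0,0,0,0.24]]' >/dev/null
python3 - <<'E'
from h import *
c,im=snap('wrist','w10')
print("blank",rim(c,im,.601,.109,.026,.092),"flange",rim(c,im,.601,.109,.045,.066))
go(.5015,-.303,.1,-.103)
E
```

```text
time_s: 21.25
eef_pos: [0.5583, 0.0954, 0.1548]
ee_rot: [-3.136, 0.154, -0.006]
contact_force: [0.1, -0.3, -0.3]
gripper_width: 0.065
grasp_force: 0.0
blank (array([0.6003, 0.1097]), 59.9) flange (array([0.6013, 0.1097]), 48.7)
p [0.5593 0.0934 0.1508] psi -0.1022 turn [-0.     0.001  0.001] shift [-0.085  2.001  0.253] t 21.5 F [-0.5  0.1 -0.4] grip 0.0 w 0.0649
```

```bash
python3 -m jog '[[0,0,0,-0.04,0.25,0,0.24],[0,0,0,-0.04,0.5,0,0.24],[0,0,0,-0.04,0.75,0,0.24],[0,0,0,-0.04,1,0,0.24],[0,0,0,-0.04,1,0,0.24]]' >/dev/null
python3 -m jog '[[0,0,0,-0.04,0.25,0,0.24],[0,0,0,-0.04,0.5,0.1,0.24],[0,0,0,-0.04,0.75,0.2,0.24],[0,0,0,-0.04,1,0.2,0.24],[0,0,0,-0.04,1,0.2,0.24]]' >/dev/null
python3 -m jog '[[0,0,0,0,0,0,0.24],[0,0,0,0,0,0,0.24]]' >/dev/null
python3 - <<'E'
from h import *
c,im=snap('wrist','w11')
f=rim(c,im,.501,-.303,.026,.024);print(f)
print("backs",rim(c,im,.612,-.193,.03,.014),rim(c,im,.406,-.298,.03,.014))
go(f[0][0],f[0][1],-.036,-.103)
cv2.imwrite('pics/w11b.png',cv2.resize(im,(640,480)))
E
```

```text
(array([ 0.502 , -0.3047]), 47.8)
backs (array([ 0.612, -0.193]), 60.0) (array([ 0.406 , -0.2983]), 58.7)
p [ 0.5035 -0.3015  0.1114] psi -0.1 turn [-0.001 -0.     0.004] shift [-0.006  0.017  0.737] t 22.8 F [-0.4  0.2 -0.3] grip 0.0 w 0.0646
```

View pics/w11b.png

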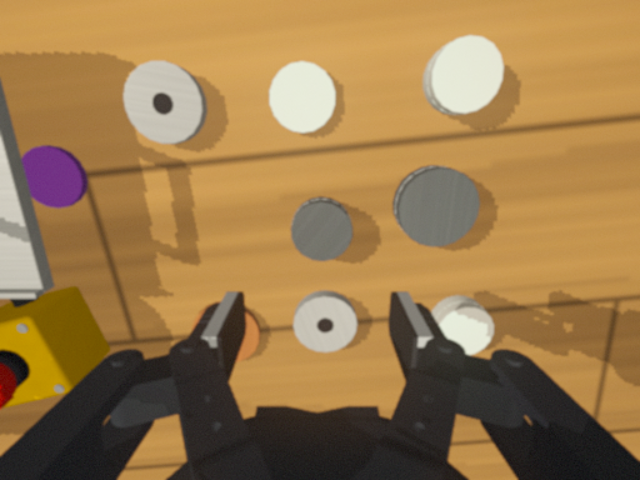

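The narrow upper is at px (258,183) between the fingers. Descend and grasp.

```bash
python3 -m jog '[[0,0,0,-0.006,0.017,0.2,0.24],[0,0,0,-0.006,0.017,0.4,0.24],[0,0,0,-0.006,0.017,0.6,0.24],[0,0,0,-0.006,0.017,0.72,0.24],[0,0,0,-0.006,0.017,0.737,0.24]]' | grep eef
python3 -m jog '[[0,0,0,0,0,0,0.24],[0,0,0,0,0,0,0.24],[0,0,0,0,0,0,1],[0,0,0,0,0,0,1],[0,0,0,0,0,0,1]]'
python3 -m jog '[[0,0,0,0,0,0,1],[0,0,0,0,0,0,1]]' | grep -E 'eef|force'
python3 -m jog '[[0,0,0,0,0,-0.1,1],[0,0,0,0,0,-0.3,1],[0,0,0,0,0,-0.5,1],[0,0,0,0,0,-0.75,1],[0,0,0,0,0,-0.96,1]]'
python3 -m jog '[[0,0,0,0.04,-0.2,0,1],[0,0,0,0.04,-0.4,0,1],[0,0,0,0.04,-0.6,0,1],[0,0,0,0.04,-0.8,0,1],[0,0,0,0.04,-1,0,1]]' 
python3 -c "
from h import *
go(.562,.095,.16,-.103)"
```

```text
eef_pos: [0.499, -0.3024, -0.04]
time_s: 23.75
eef_pos: [0.5034, -0.3071, -0.0327]
ee_rot: [3.136, -0.16, 0.008]
contact_force: [0.7, 2.6, 6.0]
gripper_width: 0.0497
grasp_force: 63.3
eef_pos: [0.5033, -0.3071, -0.0327]
contact_force: [-0.7, 2.5, 6.2]
grasp_force: 63.3
time_s: 24.45
eef_pos: [0.501, -0.3065, 0.1585]
ee_rot: [3.136, -0.16, 0.002]
contact_force: [1.4, -1.5, -3.6]
gripper_width: 0.0498
grasp_force: 63.4
time_s: 24.95
eef_pos: [0.529, -0.1068, 0.1558]
ee_rot: [3.137, -0.161, -0.0]
contact_force: [0.6, 0.0, -4.0]
gripper_width: 0.0495
grasp_force: 63.5
p [ 0.529  -0.1068  0.1558] psi -0.1024 turn [0.    0.    0.001] shift [ 0.061 -1.02  -0.021] t 24.9 F [ 0.6  0.  -4. ] grip 63.5 w 0.0495
```

```bash
python3 -m jog '[[0,0,0,0.06,-0.2,0,1],[0,0,0,0.06,-0.4,0,1],[0,0,0,0.06,-0.6,0,1],[0,0,0,0.06,-0.8,0,1],[0,0,0,0.06,-1,0,1]]' >/dev/null
python3 -m jog '[[0,0,0,0,0,0,1],[0,0,0,0,0,0,1],[0,0,0,0,0,0,1]]'
python3 - <<'E'
from h import *
c,im=snap('wrist','w12');e=manip.state()['eef_pos']
b,_=rim(c,im,.601,.109,.026,.092);fl=rim(c,im,.601,.109,.045,.066)
f,s=rim(c,im,e[0],e[1],.026,e[2]+.0567);d=f-e[:2]
print("blank",b,_,"flange",fl,"held off",d,s)
t=np.array([.601,.1093])-d*0.8
go(t[0],t[1],.066,-.103)
E
```

```text
time_s: 25.75
eef_pos: [0.5615, 0.0887, 0.1557]
ee_rot: [3.137, -0.161, -0.001]
contact_force: [0.5, -0.9, -3.9]
gripper_width: 0.0498
grasp_force: 63.7
blank [0.6003 0.11  ] 59.9 flange (array([0.6013, 0.1097]), 49.2) held off [-0.00065873  0.00095038] 58.0
p [0.5616 0.0883 0.1558] psi -0.1033 turn [ 0.001  0.    -0.   ] shift [ 0.188 -0.121  0.449] t 25.8 F [-0.1 -0.4 -4.6] grip 63.7 w 0.0497
```

```bash
python3 -m jog '[[0,0,0,0.1,-0.06,0,1],[0,0,0,0.188,-0.121,0.1,1],[0,0,0,0.188,-0.121,0.3,1],[0,0,0,0.188,-0.121,0.44,1],[0,0,0,0.188,-0.121,0.449,1]]' >/dev/null
python3 -m jog '[[0,0,0,0,0,0,1],[0,0,0,0,0,0,1],[0,0,0,0,0,0.01,1],[0,0,0,0,0,0.01,1],[0,0,0,0,0,0.01,1]]'  | grep -E 'eef|contact'
python3 -c "
from h import *
go(.6013,.1088,.0593,-.103)"
```

```text
eef_pos: [0.6019, 0.1098, 0.065]
contact_force: [0.0, -0.5, -4.1]
p [0.6019 0.1098 0.065 ] psi -0.1018 turn [-0.    -0.002  0.002] shift [-0.003  0.005  0.029] t 26.8 F [ 0.  -0.5 -4.1] grip 63.9 w 0.0499
```

```bash
python3 -m jog '[[0,0,0,-0.003,0.005,0.01,1],[0,0,0,-0.003,0.005,0.015,1],[0,0,0,-0.003,0.005,0.018,1],[0,0,0,-0.003,0.005,0.018,1]]'  | grep -E 'eef|contact'
for i in 1 2 3 4; do python3 -m jog '[[0,0,0,0,0,0.003,1],[0,0,0,0,0,0.005,1],[0,0,0,0,0,0.005,1]]' | grep -E 'eef|contact'; done
```

```text
eef_pos: [0.6007, 0.1088, 0.0602]
contact_force: [-0.4, -0.7, -4.3]
eef_pos: [0.6009, 0.1088, 0.0595]
contact_force: [-0.0, 0.2, -3.9]
eef_pos: [0.6009, 0.1089, 0.0594]
contact_force: [-2.2, -1.5, 1.4]
eef_pos: [0.601, 0.1088, 0.0593]
contact_force: [-5.1, -0.0, 6.1]
eef_pos: [0.601, 0.1088, 0.0592]
contact_force: [-6.4, -1.4, 8.9]
```

```bash
python3 -m jog '[[0,0,0,0,0,-0.008,1],[0,0,0,0,0,-0.008,0.6],[0,0,0,0,0,-0.008,0.15],[0,0,0,0,0,-0.008,0.15],[0,0,0,0,0,-0.008,0.15]]' >/dev/null
python3 -m jog '[[0,0,0,0,0,-0.1,0.15],[0,0,0,0,0,-0.3,0.15],[0,0,0,0,0,-0.5,0.15],[0,0,0,-0.2,0,-0.55,0.15],[0,0,0,-0.2,0.1,-0.55,0.15]]' >/dev/null
python3 -m jog '[[0,0,0,0,0,0,0.15],[0,0,0,0,0,0,0.15],[0,0,0,0,0,0,0.15]]'
python3 - <<'E'
from h import *
c,im=snap('wrist','w13')
print("upper",rim(c,im,.601,.109,.026,.116),"flange",rim(c,im,.601,.109,.045,.066))
go(.6115,-.193,.12,-.103)
E
```

```text
time_s: 29.7
eef_pos: [0.5592, 0.0933, 0.1673]
ee_rot: [-3.137, 0.16, 0.001]
contact_force: [-0.2, 0.1, -0.3]
gripper_width: 0.0725
grasp_force: 0.0
upper (array([0.598 , 0.1077]), 29.9) flange (array([0.6017, 0.1097]), 48.2)
p [0.5592 0.0934 0.1672] psi -0.1017 turn [-0.     0.002  0.002] shift [0.406 1.398 0.236] t 29.8 F [-0.7 -0.6 -0.5] grip 0.0 w 0.0726
```

```bash
python3 - <<'E'
from h import *
c=cam('wrist');im=cv2.imread('pics/w13.png')
for z in(.1,.108,.112,.116,.12,.124): print(z,rim(c,im,.601,.109,.026,z,.009))
for n in("top","scene"):
    C,i=snap(n,n+"13")
    for z in(.108,.116,.124):print(n,z,rim(C,i,.6,.109,.026,z,.009))
print("back",rim(cam('top'),cv2.imread('pics/top13.png'),.611,-.193,.03,.014),rim(cam('top'),cv2.imread('pics/top13.png'),.405,-.298,.03,.014))
E
```

```text
0.1 (array([0.5917, 0.1057]), 20.0)
0.108 (array([0.597 , 0.1093]), 25.4)
0.112 (array([0.5977, 0.1083]), 28.0)
0.116 (array([0.598 , 0.1077]), 29.9)
0.12 (array([0.598 , 0.1073]), 31.1)
0.124 (array([0.5987, 0.1063]), 31.7)
top 0.108 (array([0.6107, 0.1093]), 10.7)
top 0.116 (array([0.608 , 0.1083]), 10.7)
top 0.124 (array([0.6057, 0.1073]), 10.8)
scene 0.108 (array([0.5927, 0.1133]), 20.6)
scene 0.116 (array([0.5993, 0.1057]), 21.0)
scene 0.124 (array([0.606, 0.098]), 21.4)
back (array([ 0.611 , -0.1923]), 38.4) (array([ 0.405 , -0.2983]), 39.4)
```

```bash
python3 - <<'E'
from h import *
c=cam('wrist');im=cv2.imread('pics/w13.png');g=im.astype(int).sum(2)//3
u0=proj(c,[.601,.109,.116])[0];print(u0)
h=sil(c,.601,.109,.026,.1159,.116)[:,0];print(h.min(0),h.max(0))
x0,y0=[int(v) for v in u0]
for y in range(y0-34,y0+36,2): print(y,' '.join('%3d'%v for v in g[y,x0-36:x0+37:2]))
E
```

```text
[231.00749487 150.06345805]
[200.79747 118.91825] [261.19305 179.16379]
116 125 141 110  98  96  97  97  98  97  97  98  97  98  98  96  97  98 103 108 111 117 107 101  97  93  95  96  96  96  94  97  96  97  96 100  98  96
118 166 126  93  94  96  96  96  97  99  97  96  97  96  98 108 127 146 136 125 125 145 144 137 127 119 100  95  95  96  93  95  96  96  95  96  95  98
120 154 106  95  96  97  95  94  96  95  96  95  96 106 121 124 125 121 118 121 125 119 119 121 128 147 142 115  97  97  99  96  95  95  95  94  96  97
122 126  95  97  95  94  94  93  94  97  94  96 121 131 128 126 131 117 101  97 118 128 127 114 112 117 129 145 124  98 101  97  98  98  99  96  99  98
124 112  93  95  94  97  93  97  94  95  97 108 130 107 102  94  92  94  96  95  87  90  85  89  92 124 124 121 134 135 105  96  98 101  98 100  98  99
126  96  99  97  96  95  95  93  95  99 114 130 114  98  96  94  99  99 101  95  94  93  97  95  90  89 105 116 113 139 138 103  98  98  99  97 100 101
128  91  94  93  94  98  95  98  94 109 113 106  96  96  91  95  97  98  97  95  96  91  96  93  96  92  91  86  97 
[... 3591 characters left out ...]
  97  95  95  93  95  96  97  96  99  97  94  93  94  98  96  98  96 109  94  84  99 100  97
178 112  93  96  96  95  96  96  97  96 128 146 116  97  96  92  98  95  93  96  96  92  94  96  97  95  93  92  94  96 110 137 159 125  97  97  98  96
180 156 118  95  96  95  94  93 100 136 165 166 163 149 122 104  95  94  91  94  93  94  97  96  96  98  98 104 116 144 163 168 169 163 122  99 100 100
182 163 157 125  96  95  98  97 129 162 164 162 164 163 163 157 151 136 121 109 109 114 112 115 116 130 146 156 161 166 167 164 167 166 158 120  97 100
184 167 164 161 132  96  92 122 158 165 162 164 164 163 164 165 165 164 161 161 161 160 161 161 160 164 164 163 163 162 162 163 163 163 166 159 130 100
```

```bash
python3 - <<'E'
from h import *
c=cam('wrist');im=cv2.imread('pics/w13.png')
for col in(231,245): print(col,[(y,tuple(int(v) for v in im[y,col])) for y in range(110,130)])
for z in(.084,.092,.104,.116): print(z,proj(c,[[.627,.109,z],[.575,.109,z]]).round(1).tolist())
E
```

```text
231 [(110, (91, 96, 96)), (111, (93, 98, 95)), (112, (92, 98, 95)), (113, (93, 97, 94)), (114, (94, 98, 96)), (115, (99, 105, 101)), (116, (105, 111, 109)), (117, (111, 123, 128)), (118, (101, 122, 152)), (119, (78, 119, 172)), (120, (74, 116, 173)), (121, (85, 109, 146)), (122, (87, 96, 109)), (123, (87, 92, 90)), (124, (94, 98, 95)), (125, (94, 99, 97)), (126, (92, 97, 96)), (127, (93, 99, 97)), (128, (94, 96, 97)), (129, (95, 98, 96))]
245 [(110, (93, 99, 97)), (111, (95, 101, 98)), (112, (92, 97, 96)), (113, (93, 97, 97)), (114, (95, 100, 96)), (115, (89, 98, 92)), (116, (93, 97, 95)), (117, (93, 99, 97)), (118, (96, 104, 102)), (119, (119, 127, 128)), (120, (134, 145, 148)), (121, (132, 146, 160)), (122, (102, 126, 161)), (123, (80, 118, 171)), (124, (88, 118, 166)), (125, (104, 119, 141)), (126, (98, 106, 113)), (127, (84, 90, 89)), (128, (90, 92, 91)), (129, (95, 96, 95))]
0.084 [[230.1, 117.1], [236.8, 170.5]]
0.092 [[229.4, 117.6], [236.3, 172.4]]
0.104 [[228.3, 118.3], [235.6, 175.6]]
0.116 [[227.0, 119.1], [234.7, 179.0]]
```

The numbers show a copper crescent of about 3 px on the blank's +x side, so the upper sits about 3 mm toward −x. I'll regrip it and shift it.

```bash
python3 -c "
from h import *
go(.601,.1088,.063,-.103)"
python3 -m jog '[[0,0,0,0.1,-0.03,0,0.15],[0,0,0,0.223,-0.055,0.1,0.15],[0,0,0,0.223,-0.055,0.3,0.15],[0,0,0,0.223,-0.055,0.48,0.15],[0,0,0,0.223,-0.055,0.52,0.15]]' >/dev/null
python3 -m jog '[[0,0,0,0,0,0,0.15],[0,0,0,0,0,0,0.15],[0,0,0,0,0,0,0.15]]' >/dev/null
python3 -c "
from h import *
go(.601,.1088,.063,-.103)"
```

```text
p [0.5592 0.0933 0.1674] psi -0.1015 turn [0.    0.001 0.002] shift [ 0.201 -0.098  0.522] t 29.9 F [0.8 1.1 0.5] grip 0.0 w 0.0725
p [0.6065 0.0996 0.0673] psi -0.1018 turn [-0.001 -0.007  0.002] shift [-0.032 -0.043  0.021] t 30.6 F [ 0.3 -0.2  1.6] grip 0.0 w 0.0726
```

```bash
python3 -m jog '[[0,0,0,-0.032,-0.043,0.02,0.15],[0,0,0,-0.032,-0.043,0.02,0.15],[0,0,0,-0.032,-0.043,0.02,0.15]]' >/dev/null
python3 -m jog '[[0,0,0,0,0,0,0.15],[0,0,0,0,0,0,1],[0,0,0,0,0,0,1],[0,0,0,0,0,0,1],[0,0,0,0,0,0,1]]' | grep -E 'eef|force|width'
python3 -m jog '[[0,0,0,0,0,-0.02,1],[0,0,0,0.0,0.0,-0.02,1],[0,0,0,0.015,0.004,-0.02,1],[0,0,0,0.015,0.004,-0.02,1],[0,0,0,0.015,0.004,-0.02,1]]'| grep -E 'eef|force|width'
```

```text
eef_pos: [0.5995, 0.1088, 0.0608]
contact_force: [-0.5, 1.2, 2.7]
gripper_width: 0.0501
grasp_force: 63.2
eef_pos: [0.6016, 0.1073, 0.0633]
contact_force: [-0.9, -0.1, -3.2]
gripper_width: 0.0496
grasp_force: 62.7
```

```bash
python3 -m jog '[[0,0,0,0.004,-0.003,0,1],[0,0,0,0.004,-0.003,0.008,1],[0,0,0,0.004,-0.003,0.012,1],[0,0,0,0.004,-0.003,0.012,1]]'| grep -E 'eef|contact'
for i in 1 2; do python3 -m jog '[[0,0,0,0,0,0.003,1],[0,0,0,0,0,0.004,1],[0,0,0,0,0,0.004,1]]' | grep -E 'eef|contact'; done
python3 -m jog '[[0,0,0,0,0,0,0.6],[0,0,0,0,0,0,0.15],[0,0,0,0,0,0,0.15],[0,0,0,0,0,0,0.15]]' >/dev/null
python3 -m jog '[[0,0,0,0,0,-0.1,0.15],[0,0,0,0,0,-0.3,0.15],[0,0,0,0,0,-0.5,0.15],[0,0,0,-0.2,0.0,-0.55,0.15],[0,0,0,-0.2,0.1,-0.55,0.15]]' >/dev/null
python3 -m jog '[[0,0,0,0,0,0,0.15],[0,0,0,0,0,0,0.15],[0,0,0,0,0,0,0.15]]'
python3 - <<'E'
from h import *
c,im=snap('wrist','w14')
print("flange",rim(c,im,.601,.109,.045,.066),"upper",rim(c,im,.601,.109,.026,.116))
cop=((im[...,2].astype(int)-im[...,0]>35)).astype(np.uint8)
h=sil(c,.601,.109,.031,.084,.116);m=np.zeros_like(cop);cv2.fillConvexPoly(m,h.astype(np.int32),1)
ys,xs=np.nonzero(cop*m);print(len(xs),proj(c,[.601,.109,.116]))
o=cv2.resize(im[90:220,170:300],(600,600),interpolation=cv2.INTER_CUBIC)
for y in range(100,200,4):print(y,''.join('#' if cop[y,x]*m[y,x] else '.' for x in range(190,275,2)))
go(.6115,-.193,.12,-.103)
E
```

```text
eef_pos: [0.6026, 0.108, 0.0614]
contact_force: [0.6, -0.2, -4.9]
eef_pos: [0.6028, 0.108, 0.0609]
contact_force: [-0.3, -0.6, -3.8]
eef_pos: [0.6029, 0.108, 0.0608]
contact_force: [-2.6, -0.8, 0.5]
time_s: 34.15
eef_pos: [0.5611, 0.0926, 0.1695]
ee_rot: [-3.137, 0.16, 0.001]
contact_force: [0.7, 0.0, 0.0]
gripper_width: 0.0723
grasp_force: 0.0
flange (array([0.6013, 0.1097]), 48.3) upper (array([0.5977, 0.0967]), 17.5)
0 [[230.56047144 152.01100123]]
100 ...........................................
104 ...........................................
108 ...........................................
112 ...........................................
116 ...........................................
120 ...........................................
124 ...........................................
128 ...........................................
132 ...........................................
136 ...........................................
140 ...........................................
144 ...........................................
148 ...........................................
152 ...........................................
156 ...........................................
160 ...........................................
164 ...........................................
168 ...........................................
172 ...........................................
176 ...........................................
180 ...........................................
184 ...........................................
188 ...........................................
192 ...........................................
196 ...........................................
p [0.5611 0.0926 0.1694] psi -0.1016 turn [-0.     0.001  0.002] shift [0.396 1.395 0.247] t 34.2 F [-0.4 -1.  -0.1] grip 0.0 w 0.0728
```

No copper is visible now, so the upper is concentric to about 1 mm. Next, the first backing disc.

```bash
python3 -m jog '[[0,0,0,0.1,0.25,0,0.12],[0,0,0,0.2,0.5,0,0.12],[0,0,0,0.2,0.7,0,0.12],[0,0,0,0.2,0.7,0,0.12],[0,0,0,0.2,0.7,0,0.12]]' >/dev/null
python3 -m jog '[[0,0,0,0.1,0.25,0.1,0.12],[0,0,0,0.2,0.5,0.2,0.12],[0,0,0,0.2,0.7,0.3,0.12],[0,0,0,0.2,0.7,0.3,0.12],[0,0,0,0.2,0.7,0.3,0.12]]' >/dev/null
python3 -m jog '[[0,0,0,0,0,0,0.12],[0,0,0,0,0,0,0.12],[0,0,0,0,0,0,0.12]]' >/dev/null
python3 - <<'E'
from h import *
c,im=snap('wrist','w15')
f=rim(c,im,.612,-.193,.03,.014,.015);print(f)
go(f[0][0],f[0][1],-.036,-.103)
E
```

```text
(array([ 0.613, -0.193]), 60.0)
p [ 0.6128 -0.1931  0.1114] psi -0.0998 turn [ 0.001 -0.003  0.004] shift [-0.001 -0.001  0.737] t 35.5 F [-1.3 -0.4 -0.4] grip 0.0 w 0.0752
```

```bash
python3 -m jog '[[0,0,0.004,0,0,0.2,0.12],[0,0,0.004,0,0,0.4,0.12],[0,0,0.004,0,0,0.6,0.12],[0,0,0.004,0,0,0.72,0.12],[0,0,0.004,0,0,0.74,0.12]]' >/dev/null
python3 -m jog '[[0,0,0,0,0,0,0.12],[0,0,0,0,0,0,0.12],[0,0,0,0,0,0,0.12]]' >/dev/null
python3 -c "
from h import *
go(.613,-.193,-.038,-.103)"
```

```text
p [ 0.6141 -0.1952 -0.0349] psi -0.1048 turn [ 0.002 -0.006 -0.002] shift [-0.007 -0.01   0.015] t 36.4 F [0.5 0.1 0.3] grip 0.0 w 0.0751
```

```bash
python3 -m jog '[[0,0,0,-0.007,-0.01,0.015,0.12],[0,0,0,-0.007,-0.01,0.015,0.12],[0,0,0,-0.007,-0.01,0.015,0.12]]' >/dev/null
python3 -m jog '[[0,0,0,0,0,0,0.12],[0,0,0,0,0,0,1],[0,0,0,0,0,0,1],[0,0,0,0,0,0,1],[0,0,0,0,0,0,1]]'| grep -E 'eef|force|width'
python3 -m jog '[[0,0,0,0,0,-0.1,1],[0,0,0,0,0,-0.3,1],[0,0,0,0,0,-0.5,1],[0,0,0,0,0,-0.75,1],[0,0,0,0,0,-1,1]]' >/dev/null
python3 -m jog '[[0,0,0,-0.1,-0.2,0,1],[0,0,0,-0.2,-0.4,0,1],[0,0,0,-0.2,-0.6,0,1],[0,0,0,-0.2,-0.7,-0.05,1],[0,0,0,-0.2,-0.7,-0.05,1]]'| grep -E 'eef|force|width'
python3 -m jog '[[0,0,0,-0.1,-0.2,0,1],[0,0,0,-0.2,-0.4,0,1],[0,0,0,-0.2,-0.6,0,1],[0,0,0,-0.2,-0.7,0,1],[0,0,0,-0.2,-0.7,0,1]]'| grep -E 'eef|force|width'
python3 -m jog '[[0,0,0,0,0,0,1],[0,0,0,0,0,0,1],[0,0,0,0,0,0,1]]' >/dev/null
python3 -c "
from h import *
go(.6013,.1092,.09,-.103)
c,im=snap('wrist','w16');e=manip.state()['eef_pos']
print('held',[ (h,rim(c,im,e[0],e[1],.03,e[2]+h,.009)) for h in(.048,.052,.056)],'flange',rim(c,im,.601,.109,.045,.066))"
```

```text
eef_pos: [0.6115, -0.1928, -0.04]
contact_force: [-0.5, -0.4, 3.7]
gripper_width: 0.0576
grasp_force: 65.0
eef_pos: [0.5856, -0.0455, 0.1686]
contact_force: [0.6, 0.3, -3.0]
gripper_width: 0.0576
grasp_force: 65.2
eef_pos: [0.5599, 0.0966, 0.1672]
contact_force: [-0.5, -0.7, -3.5]
gripper_width: 0.0572
grasp_force: 65.4
p [0.5607 0.0931 0.1686] psi -0.107 turn [ 0.001  0.001 -0.005] shift [ 0.194 -0.102  0.393] t 39.0 F [-0.2 -0.7 -3.4] grip 65.4 w 0.0575
held [(0.048, (array([0.5587, 0.0942]), 59.2)), (0.052, (array([0.5607, 0.0942]), 60.0)), (0.056, (array([0.5634, 0.0936]), 60.0))] flange (array([0.6007, 0.109 ]), 48.3)
```

```bash
python3 -m jog '[[0,0,-0.003,0.1,-0.06,0,1],[0,0,-0.003,0.185,-0.1,0.1,1],[0,0,-0.003,0.185,-0.1,0.3,1],[0,0,-0.003,0.185,-0.1,0.4,1],[0,0,-0.003,0.185,-0.1,0.42,1]]' >/dev/null
python3 -m jog '[[0,0,0,0,0,0,1],[0,0,0,0,0,0,1],[0,0,0,0,0,0,1],[0,0,0,0,0,0,1]]' >/dev/null
python3 -c "
from h import *
go(.5995,.109,.0765,-.103)"
```

```text
p [0.6006 0.1105 0.0871] psi -0.1028 turn [-0.001 -0.004  0.   ] shift [-0.005  0.008  0.053] t 39.9 F [ 0.6  0.1 -3.9] grip 65.4 w 0.0575
```

```bash
python3 -m jog '[[0,0,0,-0.005,0.008,0.02,1],[0,0,0,-0.005,0.008,0.04,1],[0,0,0,-0.005,0.008,0.046,1],[0,0,0,-0.005,0.008,0.046,1],[0,0,0,-0.005,0.008,0.046,1]]' | grep -E 'eef|contact'
for i in 1 2 3; do python3 -m jog '[[0,0,0,0,0,0.003,1],[0,0,0,0,0,0.004,1],[0,0,0,0,0,0.004,1]]' | grep -E 'eef|contact'; done
```

```text
eef_pos: [0.5982, 0.1089, 0.076]
contact_force: [-0.7, -1.1, -1.1]
eef_pos: [0.5983, 0.1089, 0.076]
contact_force: [-4.3, -1.9, 4.8]
eef_pos: [0.5984, 0.1089, 0.076]
contact_force: [-6.0, -1.7, 6.7]
eef_pos: [0.5984, 0.1089, 0.076]
contact_force: [-6.3, -1.4, 9.8]
```

```bash
python3 -m jog '[[0,0,0,0.004,0,-0.015,1],[0,0,0,0.006,0,-0.015,1],[0,0,0,0.006,0,-0.015,1],[0,0,0,0.006,0,-0.008,1],[0,0,0,0.006,0,-0.008,1]]' | grep -E 'eef|contact'
python3 -m jog '[[0,0,0,0,0,0,0.6],[0,0,0,0,0,0,0.12],[0,0,0,0,0,0,0.12],[0,0,0,0,0,0,0.12]]' | grep -E 'eef'
python3 -m jog '[[0,0,0,0,0,-0.1,0.12],[0,0,0,0,0,-0.3,0.12],[0,0,0,0,0,-0.45,0.12],[0,0,0,-0.2,0.0,-0.48,0.12],[0,0,0,-0.2,0.1,-0.48,0.12]]' >/dev/null
python3 -m jog '[[0,0,0,0,0,0,0.12],[0,0,0,0,0,0,0.12],[0,0,0,0,0,0,0.12]]'
python3 - <<'E'
from h import *
c,im=snap('wrist','w17')
print("flange",rim(c,im,.601,.109,.045,.066),"back",[rim(c,im,.601,.109,.03,z) for z in(.126,.130,.134)])
T,it=snap('top','t17')
print("top: back",rim(T,it,.6,.109,.03,.13),"other",rim(T,it,.405,-.298,.03,.014,.015))
go(.4065,-.298,.12,-.103)
E
```

```text
eef_pos: [0.6003, 0.1091, 0.076]
contact_force: [-0.4, 0.2, 3.5]
eef_pos: [0.5994, 0.1087, 0.0744]
time_s: 43.0
eef_pos: [0.558, 0.0934, 0.1705]
ee_rot: [-3.137, 0.161, 0.001]
contact_force: [0.8, -0.6, -0.5]
gripper_width: 0.0753
grasp_force: 0.0
flange (array([0.6   , 0.1093]), 34.5) back [(array([0.6017, 0.1093]), 43.0), (array([0.6027, 0.1087]), 42.6), (array([0.6023, 0.1083]), 40.8)]
top: back (array([0.5917, 0.1117]), 10.9) other (array([ 0.405 , -0.2983]), 39.4)
p [0.558  0.0935 0.1705] psi -0.1023 turn [-0.     0.001  0.001] shift [-0.553  2.025  0.253] t 43.1 F [ 0.6 -0.6  0.3] grip 0.0 w 0.075
```

```bash
python3 -m jog '[[0,0,0,0,0.25,0,0.12],[0,0,0,-0.1,0.5,0,0.12],[0,0,0,-0.2,0.75,0,0.12],[0,0,0,-0.27,1,0,0.12],[0,0,0,-0.27,1,0,0.12]]' >/dev/null
python3 -m jog '[[0,0,0,-0.1,0.25,0.1,0.12],[0,0,0,-0.2,0.5,0.2,0.12],[0,0,0,-0.27,0.75,0.3,0.12],[0,0,0,-0.28,1,0.3,0.12],[0,0,0,-0.28,1,0.3,0.12]]' >/dev/null
python3 -m jog '[[0,0,0,0,0,0,0.12],[0,0,0,0,0,0,0.12],[0,0,0,0,0,0,0.12]]' >/dev/null
python3 - <<'E'
from h import *
c,im=snap('wrist','w18')
f=rim(c,im,.405,-.298,.03,.014,.02);print(f)
go(f[0][0],f[0][1],-.038,-.103)
E
```

```text
(array([ 0.406, -0.298]), 60.0)
p [ 0.4082 -0.2922  0.1114] psi -0.1005 turn [-0.    -0.001  0.003] shift [-0.009  0.03   0.747] t 44.5 F [-0.7  0.  -0.1] grip 0.0 w 0.0751
```

```bash
python3 -m jog '[[0,0,0.003,-0.009,0.03,0.2,0.12],[0,0,0.003,-0.009,0.03,0.4,0.12],[0,0,0.003,-0.009,0.03,0.6,0.12],[0,0,0.003,-0.009,0.03,0.72,0.12],[0,0,0.003,-0.009,0.03,0.735,0.12]]' >/dev/null
python3 -m jog '[[0,0,0,0,0,0,0.12],[0,0,0,0,0,0,0.12],[0,0,0,0,0,0,0.12]]' >/dev/null
python3 -c "
from h import *
go(.406,-.298,-.038,-.103)"
```

```text
p [ 0.4066 -0.3005 -0.0335] psi -0.1045 turn [ 0.004 -0.005 -0.002] shift [-0.004 -0.012  0.022] t 45.2 F [ 0.1 -0.5 -0.6] grip 0.0 w 0.0749
```

```bash
python3 -m jog '[[0,0,0,-0.003,-0.012,0.02,0.12],[0,0,0,-0.003,-0.012,0.02,0.12],[0,0,0,-0.003,-0.012,0.02,0.12]]' >/dev/null
python3 -m jog '[[0,0,0,0,0,0,0.12],[0,0,0,0,0,0,1],[0,0,0,0,0,0,1],[0,0,0,0,0,0,1],[0,0,0,0,0,0,1]]'| grep -E 'eef|force|width'
python3 -m jog '[[0,0,0,0,0,-0.1,1],[0,0,0,0,0,-0.3,1],[0,0,0,0,0,-0.5,1],[0,0,0,0,0,-0.75,1],[0,0,0,0,0,-1,1]]' >/dev/null
python3 -m jog '[[0,0,0,0.1,-0.2,-0.05,1],[0,0,0,0.2,-0.4,-0.1,1],[0,0,0,0.27,-0.6,-0.1,1],[0,0,0,0.27,-0.8,-0.1,1],[0,0,0,0.27,-1,-0.1,1]]'| grep -E 'eef|force|width'
python3 -m jog '[[0,0,0,0.1,-0.2,0,1],[0,0,0,0.2,-0.4,0,1],[0,0,0,0.27,-0.6,0,1],[0,0,0,0.27,-0.8,0,1],[0,0,0,0.27,-1,0,1]]'| grep -E 'eef|force|width'
python3 -m jog '[[0,0,0,0,0,0,1],[0,0,0,0,0,0,1],[0,0,0,0,0,0,1]]' >/dev/null
python3 -c "
from h import *
go(.6013,.1092,.1,-.103)
c,im=snap('wrist','w19');e=manip.state()['eef_pos']
print('held',[ (h,rim(c,im,e[0],e[1],.03,e[2]+h,.009)) for h in(.048,.052,.056)],'back1',rim(c,im,.602,.109,.03,.130))"
```

```text
eef_pos: [0.4051, -0.298, -0.0388]
contact_force: [-2.2, -1.0, 5.4]
gripper_width: 0.0575
grasp_force: 64.3
eef_pos: [0.4788, -0.1015, 0.1783]
contact_force: [-1.0, -0.5, -2.8]
gripper_width: 0.0572
grasp_force: 65.2
eef_pos: [0.5533, 0.0914, 0.1778]
contact_force: [-0.3, -0.3, -2.0]
gripper_width: 0.0574
grasp_force: 65.2
p [0.5534 0.089  0.1789] psi -0.1056 turn [ 0.001  0.003 -0.003] shift [ 0.228 -0.126  0.394] t 47.9 F [-0.6 -0.9 -3.7] grip 65.3 w 0.0572
held [(0.048, (array([0.5529, 0.09  ]), 60.0)), (0.052, (array([0.5546, 0.0896]), 60.0)), (0.056, (array([0.5576, 0.0893]), 58.0))] back1 (array([0.6027, 0.1087]), 43.3)
```

```bash
python3 -m jog '[[0,0,-0.003,0.1,-0.06,0,1],[0,0,-0.003,0.222,-0.12,0.1,1],[0,0,-0.003,0.222,-0.12,0.3,1],[0,0,-0.003,0.222,-0.12,0.37,1],[0,0,-0.003,0.222,-0.12,0.38,1]]' >/dev/null
python3 -m jog '[[0,0,0,0,0,0,1],[0,0,0,0,0,0,1],[0,0,0,0,0,0,1],[0,0,0,0,0,0,1]]' >/dev/null
python3 -c "
from h import *
go(.6005,.1085,.0915,-.103)"
```

```text
p [0.6014 0.1089 0.106 ] psi -0.1027 turn [-0.001 -0.004  0.   ] shift [-0.005  0.002  0.072] t 48.8 F [ 0.3 -0.2 -2.8] grip 65.3 w 0.0572
```

```bash
python3 -m jog '[[0,0,0,-0.001,0.002,0.02,1],[0,0,0,-0.001,0.002,0.04,1],[0,0,0,-0.001,0.002,0.06,1],[0,0,0,-0.001,0.002,0.06,1],[0,0,0,-0.001,0.002,0.06,1]]' | grep -E 'eef|contact'
for i in 1 2 3; do python3 -m jog '[[0,0,0,0,0,0.003,1],[0,0,0,0,0,0.004,1],[0,0,0,0,0,0.004,1]]' | grep -E 'eef|contact'; done
```

```text
eef_pos: [0.6002, 0.1084, 0.0917]
contact_force: [-0.3, 0.6, -2.6]
eef_pos: [0.6003, 0.1085, 0.0913]
contact_force: [-1.7, -0.2, -2.1]
eef_pos: [0.6004, 0.1084, 0.0913]
contact_force: [-1.8, -0.0, 2.2]
eef_pos: [0.6005, 0.1084, 0.0913]
contact_force: [-3.6, 0.6, 6.3]
```

```bash
python3 -m jog '[[0,0,0,0,0,-0.006,1],[0,0,0,0,0,-0.006,0.6],[0,0,0,0,0,-0.006,0.12],[0,0,0,0,0,-0.006,0.12],[0,0,0,0,0,-0.006,0.12]]' | grep -E 'eef'
python3 -m jog '[[0,0,0,0,0,-0.1,0.12],[0,0,0,0,0,-0.3,0.12],[0,0,0,0,0,-0.4,0.12],[0,0,0,-0.2,0.0,-0.4,0.12],[0,0,0,-0.25,0.3,-0.4,0.12]]' >/dev/null
python3 -m jog '[[0,0,0,0,0,0,0.12],[0,0,0,0,0,0,0.12],[0,0,0,0,0,0,0.12]]' | grep eef
python3 - <<'E'
from h import *
c,im=snap('wrist','w20')
print("flange",rim(c,im,.601,.109,.045,.066),"back2",[rim(c,im,.601,.109,.03,z) for z in(.140,.144,.148)])
S,sc=snap('scene','s20');T,it=snap('top','t20')
u=proj(S,[.6,.109,.1])[0].astype(int);a=sc[u[1]-35:u[1]+35,u[0]-35:u[0]+35]
u=proj(c,[.6,.109,.12])[0].astype(int);b=im[max(0,u[1]-60):u[1]+60,max(0,u[0]-60):u[0]+60]
cv2.imwrite('pics/w20b.png',np.hstack([cv2.resize(a,(400,400),interpolation=cv2.INTER_CUBIC),cv2.resize(b,(400,400),interpolation=cv2.INTER_CUBIC)]))
go(.584,-.075,.12,-.103)
E
```

```text
eef_pos: [0.6007, 0.1085, 0.0906]
eef_pos: [0.5477, 0.0646, 0.1708]
flange (array([0.601 , 0.1087]), 33.2) back2 [(array([0.6033, 0.1087]), 32.6), (array([0.6037, 0.1083]), 32.2), (array([0.6027, 0.108 ]), 30.6)]
p [0.5477 0.0649 0.1706] psi -0.1018 turn [-0.     0.     0.001] shift [0.252 0.678 0.253] t 51.6 F [-0.2  0.4  0. ] grip 0.0 w 0.075
```

View pics/w20b.png

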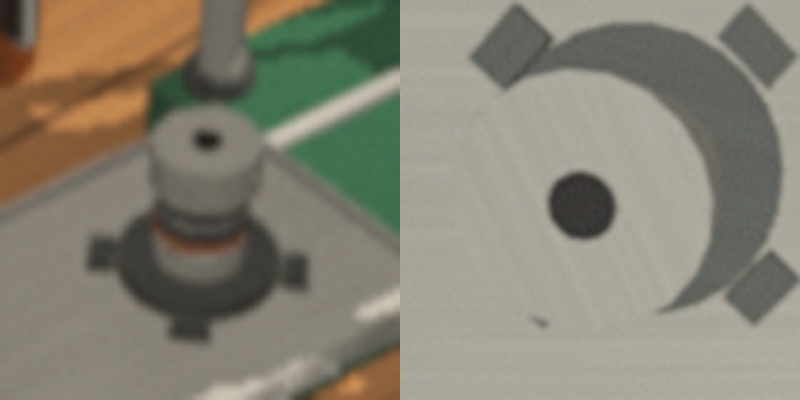

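The view shows the stack upright and concentric on the narrow die; the back's rim offset is about 2 mm or less. I'm out of pictures, so I'll verify by numbers from here. Back to the handle.

```bash
python3 -m jog '[[0,0,0,0.15,0.2,0,0],[0,0,0,0.25,0.45,0,0],[0,0,0,0.25,0.655,0,0],[0,0,0,0.25,0.655,0,0],[0,0,0,0.25,0.655,0.3,0]]' >/dev/null
python3 -m jog '[[0,0,0,0,0,0,0],[0,0,0,0,0,0,0],[0,0,0,0,0,0,0]]' >/dev/null
python3 -c "
from h import *
go(.5836,-.0705,.043,-.103)"
```

```text
p [ 0.5856 -0.0706  0.1237] psi -0.1013 turn [ 0.001 -0.006  0.002] shift [-0.012  0.001  0.404] t 52.5 F [ 0.2 -0.   0.7] grip 0.0 w 0.0851
```

```bash
python3 -m jog '[[0,0,0.002,-0.012,0,0.1,0],[0,0,0.002,-0.012,0,0.25,0],[0,0,0.002,-0.012,0,0.36,0],[0,0,0.002,-0.012,0,0.4,0],[0,0,0.002,-0.012,0,0.4,0]]' >/dev/null
python3 -m jog '[[0,0,0,0,0,0,0],[0,0,0,0,0,0,0],[0,0,0,0,0,0,0]]' >/dev/null
python3 -m jog '[[0,0,0,0,0,0,0.5],[0,0,0,0,0,0,0.7],[0,0,0,0,0,0,0.8],[0,0,0,0,0,0,1],[0,0,0,0,0,0,1]]'
python3 -m jog '[[0,0,0,0,0,0,1],[0,0,0,0,0,0,1],[0,0,0,0,0,0,1]]'
```

```text
time_s: 53.75
eef_pos: [0.5813, -0.0707, 0.0408]
ee_rot: [-3.137, 0.164, 0.0]
contact_force: [0.1, 8.5, 1.8]
gripper_width: 0.0122
grasp_force: 7.1
time_s: 54.05
eef_pos: [0.5813, -0.0702, 0.041]
ee_rot: [-3.136, 0.163, 0.0]
contact_force: [-0.3, 3.4, 1.7]
gripper_width: 0.0098
grasp_force: 58.4
```

```bash
python3 -m jog '[[0,0,0,0,-0.02,0,1],[0,0,0,0,-0.06,0,1],[0,0,0,0,-0.12,0,1],[0,0,0,0,-0.19,0,1],[0,0,0,0,-0.26,0,1]]' | grep -E 'eef|force'
python3 -m jog '[[0,0,0,0,-0.075,0,1],[0,0,0,0,-0.15,0,1],[0,0,0,0,-0.225,0,1],[0,0,0,0,-0.3,0,1],[0,0,0,0,-0.375,0,1]]' | grep -E 'eef|force'
python3 -m jog '[[0,0,0,0,-0.075,0,1],[0,0,0,0,-0.15,0,1],[0,0,0,0,-0.22,0,1],[0,0,0,0,-0.28,0,1],[0,0,0,0,-0.34,0,1]]' | grep -E 'eef|force'
python3 -m jog '[[0,0,0,0,-0.045,0,1],[0,0,0,0,-0.08,0,1],[0,0,0,0,-0.1,0,1],[0,0,0,0,-0.11,0,1],[0,0,0,0,-0.115,0,1]]' | grep -E 'eef|force'
python3 -m jog '[[0,0,0,0,0,0,1],[0,0,0,0,0,0,1],[0,0,0,0,0,0,1]]' | grep -E 'eef|force'
```

```text
eef_pos: [0.5861, -0.0211, 0.041]
contact_force: [-2.0, -4.5, 0.8]
grasp_force: 58.8
eef_pos: [0.5934, 0.0541, 0.0409]
contact_force: [-4.1, -4.5, 2.3]
grasp_force: 58.9
eef_pos: [0.6001, 0.1221, 0.041]
contact_force: [-5.3, -4.6, 2.5]
grasp_force: 59.0
eef_pos: [0.6024, 0.1456, 0.041]
contact_force: [-6.6, -3.3, 4.4]
grasp_force: 59.1
eef_pos: [0.6024, 0.1458, 0.041]
contact_force: [-5.7, -0.5, 3.2]
grasp_force: 59.1
```

```bash
for i in 1 2 3; do python3 -m jog '[[0,0,0,0,-0.004,0,1],[0,0,0,0,-0.01,0,1],[0,0,0,0,-0.01,0,1],[0,0,0,0,-0.01,0,1]]' | grep -E 'eef|contact'; done
```

```text
eef_pos: [0.6026, 0.1475, 0.041]
contact_force: [-5.2, -1.3, 4.4]
eef_pos: [0.6027, 0.1486, 0.041]
contact_force: [-6.2, -4.2, 4.4]
eef_pos: [0.6026, 0.1484, 0.041]
contact_force: [-7.6, -8.6, 5.0]
```

The tray is home: it reads the same as at the start, and the force rises on further pushing. Release, then go to the stop and pre-rotate for the twist.

```bash
python3 -m jog '[[0,0,0,0,0.01,0,0.9],[0,0,0,0,0.01,0,0.5],[0,0,0,0,0.01,0,0.2],[0,0,0,0,0.01,0,0.2],[0,0,0,0,0.01,0,0.2]]' | grep -E 'eef|force'
python3 -m jog '[[0,0,0,0,0,-0.1,0.2],[0,0,0,0,0,-0.3,0.2],[0,0,0,0,0,-0.5,0.2],[0,0,0,0,0,-0.6,0.2],[0,0,0,0,0,-0.6,0.2]]' >/dev/null
python3 -m jog '[[0,0,0,-0.15,0.2,0,0.24],[0,0,0,-0.3,0.4,0,0.24],[0,0,0,-0.45,0.6,0,0.24],[0,0,0,-0.6,0.8,0,0.24],[0,0,0,-0.75,1,0,0.24]]' >/dev/null
python3 -m jog '[[0,0,-0.15,0,0,0,0.24],[0,0,-0.3,0,0,0,0.24],[0,0,-0.45,0,0,0,0.24],[0,0,-0.637,0,0,0,0.24],[0,0,-0.637,0,0,0,0.24]]' >/dev/null
python3 -m jog '[[0,0,0,0,0,0,0.24],[0,0,0,0,0,0,0.24]]' >/dev/null
python3 - <<'E'
from h import *
go(.4215,-.0385,.12,.4);go(.4215,-.0385,.033,.4)
c,im=snap('wrist','w21');S,sc=snap('scene','s21')
m=mask(im,'red');M=cv2.moments(m,True);uv=np.array((M['m10']/M['m00'],M['m01']/M['m00']));print(m.sum(),uv,fitxy(c,uv,.02,.072,.094))
b=rim(S,sc,.622,.327,.03,.144);print("scene stack home",b)
E
```

```text
eef_pos: [0.6046, 0.1502, 0.0408]
contact_force: [-0.0, 0.5, 0.5]
grasp_force: 0.0
p [ 0.4341 -0.0333  0.1602] psi 0.3942 turn [-0.001  0.001 -0.007] shift [-0.068  0.     0.201] t 59.8 F [ 0.3  0.6 -0.2] grip 0.0 w 0.0646
p [ 0.4341 -0.0333  0.1602] psi 0.3942 turn [-0.001  0.001 -0.007] shift [-0.068  0.     0.636] t 59.8 F [ 0.3  0.6 -0.2] grip 0.0 w 0.0646
1139 [254.1071115 198.7427568] [ 0.42236878 -0.03888172]
scene stack home (array([0.624 , 0.3397]), 5.9)
```

```bash
python3 -m jog '[[0,0,0,-0.066,0.001,0.1,0.24],[0,0,0,-0.066,0.001,0.3,0.24],[0,0,0,-0.066,0.001,0.5,0.24],[0,0,0,-0.066,0.001,0.61,0.24],[0,0,0,-0.066,0.001,0.63,0.24]]' >/dev/null
python3 -m jog '[[0,0,0,0,0,0,0.24],[0,0,0,0,0,0,0.24],[0,0,0,0,0,0,0.24]]' >/dev/null
python3 -c "
from h import *
go(.422,-.0387,.033,.4)"
```

```text
p [ 0.4239 -0.039   0.0369] psi 0.396 turn [ 0.003 -0.004 -0.005] shift [-0.008 -0.005  0.019] t 60.6 F [ 0.1 -0.2 -0.8] grip 0.0 w 0.0646
```

```bash
python3 - <<'E'
from h import *
T,it=snap('top','t22');S,sc=snap('scene','s22')
for n,a,b,(x0,y0,x1,y1) in[("top",cv2.imread('pics/top0.png'),it,(165,140,205,210)),("scene",cv2.imread('pics/scene0.png'),sc,(298,172,330,200))]:
    A=cv2.cvtColor(a,6)[y0:y1,x0:x1].astype(np.float32);B=cv2.cvtColor(b,6)[y0:y1,x0:x1].astype(np.float32)
    print(n,cv2.phaseCorrelate(A,B),np.abs(A-B).mean())
print("px/mm top",np.diff(proj(T,[[.6,.147,.1],[.6,.157,.1]]),axis=0),"scene",np.diff(proj(S,[[.6,.147,.1],[.6,.157,.1]]),axis=0))
E
```

```text
top ((0.021718626861684243, 0.013122415290588663), 0.9981629134880172) 3.7985713
scene ((-0.17042138436211118, 0.18799973341177711), 0.8103511802852154) 6.7176337
px/mm top [[-3.5919345   0.01789122]] scene [[ 2.18057657 -1.34487664]]
```

The top view of the handle matches the start picture to within 0.1 mm, so the tray is home. Grip the head and twist clockwise.

```bash
python3 -m jog '[[0,0,0,-0.008,-0.004,0.015,0.24],[0,0,0,-0.008,-0.004,0.015,0.24],[0,0,0,-0.008,-0.004,0.015,0.24]]' >/dev/null
python3 -m jog '[[0,0,0,0,0,0,0.4],[0,0,0,0,0,0,1],[0,0,0,0,0,0,1],[0,0,0,0,0,0,1],[0,0,0,0,0,0,1]]' | grep -E 'eef|force|width'
python3 -m jog '[[0,0,0.1,0,0,0,1],[0,0,0.25,0,0,0,1],[0,0,0.4,0,0,0,1],[0,0,0.5,0,0,0,1],[0,0,0.5,0,0,0,1]]'
python3 -m jog '[[0,0,0.15,0,0,0,1],[0,0,0.3,0,0,0,1],[0,0,0.45,0,0,0,1],[0,0,0.58,0,0,0,1],[0,0,0.58,0,0,0,1]]'
python3 -c "
from h import *
print(manip.state()['torque']);go(.422,-.0387,.033,.4)"
```

```text
eef_pos: [0.421, -0.0395, 0.0325]
contact_force: [-1.5, -4.3, 3.3]
gripper_width: 0.0372
grasp_force: 60.2
time_s: 62.05
eef_pos: [0.421, -0.0393, 0.0337]
ee_rot: [3.14, 0.003, 0.002]
contact_force: [-3.3, -3.0, 11.1]
gripper_width: 0.0376
grasp_force: 61.0
time_s: 62.55
eef_pos: [0.4211, -0.0392, 0.0358]
ee_rot: [3.06, -0.706, 0.003]
contact_force: [-9.5, -3.1, 20.5]
gripper_width: 0.0369
grasp_force: 62.0
[-0.22069895  1.2933343   0.03745912]
p [ 0.4211 -0.0392  0.0358] psi -0.4534 turn [ 0.002 -0.002 -1.087] shift [ 0.003 -0.004  0.014] t 62.5 F [-9.5 -3.1 20.5] grip 62.0 w 0.0369
```

```bash
python3 -m jog '[[0,0,0,0,0,-0.02,1],[0,0,0,0,0,-0.025,1],[0,0,0,0,0,-0.025,1]]' | grep -E 'eef|force'
python3 -m jog '[[0,0,0,0,0,0,0.8],[0,0,0,0,0,0,0.3],[0,0,0,0,0,0,0.15],[0,0,0,0,0,0,0.15],[0,0,0,0,0,0,0.15]]' | grep -E 'eef|force'
python3 -m jog '[[0,0,0,0,0,-0.15,0.15],[0,0,0,0,0,-0.4,0.15],[0,0,0,0,0,-0.6,0.15],[0,0,0,0,0,-0.7,0.15],[0,0,0,0,0,-0.7,0.15]]' >/dev/null
python3 -m jog '[[0,0,0,0,0,0,0.15],[0,0,0,0,0,0,0.15],[0,0,0,0,0,0,0.15]]' | grep -E 'eef|force'
python3 - <<'E'
from h import *
def red(im):
    q=mask(im,'red');q[:150]=0;q[220:]=0;M=cv2.moments(q,True);return q.sum(),M['m10']/M['m00'],M['m01']/M['m00']
S,sc=snap('scene','s23');a=cv2.imread('pics/scene0.png')
print(red(a),red(cv2.imread('pics/s20.png')),red(sc))
def ph(b,n,r):
    x0,y0,x1,y1=r;A=cv2.cvtColor(cv2.imread(f'pics/{n}.png'),6)[y0:y1,x0:x1].astype(np.float32);B=cv2.cvtColor(b,6)[y0:y1,x0:x1].astype(np.float32)
    return cv2.phaseCorrelate(A,B)
print("vs start",ph(sc,'scene0',(216,172,242,196)),"vs latched",ph(sc,'s20',(216,172,242,196)))
T,it=snap('top','t23');print("tray",ph(it,'top0',(165,140,205,210)))
# stack in scene: steel-coloured back top
print("stack",[rim(S,sc,.6245,.327,.03,z) for z in(.136,.144,.152)],"flange",rim(S,sc,.6245,.327,.045,.066))
E
```

```text
eef_pos: [0.421, -0.0392, 0.037]
contact_force: [0.7, -5.3, 2.3]
grasp_force: 60.6
eef_pos: [0.4201, -0.0379, 0.0364]
contact_force: [-0.5, 0.2, 0.3]
grasp_force: 0.0
eef_pos: [0.4194, -0.0382, 0.1749]
contact_force: [-0.1, 0.2, -0.5]
grasp_force: 0.0
(np.uint64(89), 228.40449438202248, 181.20224719101122) (np.uint64(80), 227.825, 182.8) (np.uint64(92), 228.16304347826087, 181.3586956521739)
vs start ((0.39365199515454563, -0.054258284027664416), 1.022175007764204) vs latched ((0.5488375482594723, -0.22749102503349228), 1.0257749829763247)
tray ((0.008737492298337202, 0.021439516923514645), 0.995453786270486)
stack [(array([0.6168, 0.311 ]), 6.2), (array([0.6242, 0.34  ]), 5.8), (array([0.6312, 0.3307]), 5.9)] flange (array([0.6265, 0.317 ]), 16.3)
```

```bash
python3 - <<'E'
from h import *
S=cam('scene');sc=cv2.imread('pics/s23.png');s20=cv2.imread('pics/s20.png')
for im,(x,y) in((s20,(.601,.109)),(sc,(.6237,.3277))):
    d=S['e'][:2]-[x,y];d/=np.hypot(*d)
    for z in(.06,.075,.088,.098,.104,.112,.12,.127,.14):
        r=.045 if z<.066 else .026 if z<.116 else .03
        u=proj(S,[x+d[0]*r,y+d[1]*r,z])[0];px=cv2.getRectSubPix(im,(3,1),tuple(float(v) for v in u)).mean((0,1)).round()
        t=np.array([-d[1],d[0]])
        e=[cv2.getRectSubPix(im,(1,1),tuple(float(v) for v in proj(S,[x+k*t[0]*r,y+k*t[1]*r,z])[0])).ravel().tolist() for k in(-1.2,-.8,.8,1.2)]
        print(z,u.round(1),px.tolist(),e)
E
```

```text
0.06 [300.9 205.8] [53.0, 58.0, 58.0] [[56, 61, 62], [56, 61, 62], [56, 61, 61], [55, 60, 59]]
0.075 [301.5 198.1] [96.0, 105.0, 109.0] [[56, 61, 63], [62, 77, 102], [64, 76, 92], [55, 59, 60]]
0.088 [301.7 194.9] [80.0, 95.0, 117.0] [[64, 71, 75], [56, 62, 66], [49, 55, 59], [73, 80, 82]]
0.098 [301.9 192.4] [48.0, 56.0, 66.0] [[110, 120, 126], [68, 75, 77], [65, 70, 73], [115, 126, 130]]
0.104 [302.  190.9] [67.0, 73.0, 74.0] [[116, 126, 132], [88, 96, 100], [81, 89, 92], [117, 130, 134]]
0.112 [302.2 188.9] [59.0, 64.0, 67.0] [[108, 118, 124], [94, 102, 107], [88, 97, 101], [113, 123, 128]]
0.12 [302.3 187.7] [82.0, 90.0, 93.0] [[120, 132, 137], [88, 97, 102], [91, 100, 104], [118, 129, 134]]
0.127 [302.4 185.9] [98.0, 107.0, 111.0] [[116, 128, 133], [99, 108, 114], [92, 101, 106], [115, 126, 130]]
0.14 [302.6 182.5] [100.0, 110.0, 114.0] [[86, 102, 117], [118, 129, 134], [117, 128, 133], [113, 124, 127]]
0.06 [350.5 179.1] [72.0, 78.0, 77.0] [[62, 68, 68], [55, 60, 59], [78, 85, 84], [98, 107, 111]]
0.075 [351.6 172. ] [95.0, 103.0, 107.0] [[60, 66, 65], [69, 83, 105], [111, 124, 135], [65, 69, 69]]
0.088 [352.1 168.9] [77.0, 92.0, 115.0] [[82, 91, 96], [52, 58, 63], [62, 72, 85], [89, 97, 99]]
0.098 [352.5 166.4] [47.0, 55.0, 66.0] [[112, 124, 129], [55, 60, 61], [83, 90, 92], [116, 125, 131]]
0.104 [352.7 165. ] [68.0, 75.0, 76.0] [[114, 125, 129], [79, 86, 89], [101, 111, 113], [114, 125, 130]]
0.112 [353.1 163. ] [56.0, 61.0, 62.0] [[106, 115, 119], [89, 98, 101], [110, 120, 124], [78, 89, 84]]
0.12 [353.3 161.7] [79.0, 86.0, 89.0] [[116, 127, 132], [85, 93, 96], [53, 68, 51], [41, 59, 36]]
0.127 [353.5 160. ] [97.0, 105.0, 108.0] [[108, 119, 124], [92, 100, 104], [43, 60, 37], [44, 60, 39]]
0.14 [354.1 156.7] [98.0, 108.0, 111.0] [[81, 88, 91], [102, 113, 115], [44, 60, 38], [44, 60, 37]]
```

The colour profile of the stack under the ram matches the one I took when the tray was out, so it stands unchanged. Handing in.

```bash
python3 -c "
from plant import manip
print(manip.close_job())"
```

```text
the job is handed in; nothing more can be done
None
```

The job is handed in, with no verdict returned: by my last measurements the narrow blank, narrow upper die and both backing discs are stacked within about 2 mm of centre, the tray is fully home, and the stop was released last and is out.

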